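# Row up the leg blocks and turn the marking carrier over them

## Task

Line up all the loose walnut leg blocks in a row on the marking jig's bed: each lying square across the bed, centred on a pencil line of its own (any of the five) with one end up to the low fence. With the carrier still lying open, swing both latches fully closed over the cassette and tug the cassette firmly upwards by its tab, for a moment, so that it pulls on both latches and you know they hold. Then turn the carrier over by its black knob, without slamming it, until it lies fully over, upside down above the row with the cassette held in it and the blocks still in place; leave the other things on the bench where they are.

Things in the scene. Friction and masses are not known exactly. Their poses are not given: they have to be found in the camera images.
- jig: Dowel-marking jig, fixed to the bench. Origin on the bench top (z 0) midway below the hinge; x along the hinge, y from the hinge to the side where the carrier lies open at the start, z up; the bed is on -y. Hinge axis 45 mm above the bench. Steel hinge uprights, 16 mm thick (x), 30 mm (y), 56 mm tall, at x = +-121 mm.
- bed (a point): Middle of the bed's third pencil line, at the jig's (0, -77, 10) mm. Bed: plywood, 230 mm along x, 40 to 115 mm out from the hinge, top 10 mm up. Fence: bar 8 mm above the bed, face 55 mm from the hinge. Five lines across the bed at x = -80, -40, 0, 40, 80 mm: a well placed block has its centre at that x, y -77, z 26 mm in the jig's frame. Axes as the jig's.
- carrier (a joint): Carrier's angle (rad): 0 lying open on the jig's +y side, pins up (start); grows as its free edge is lifted up and over; pi fully over, upside down above the bed. Aluminium pan 210 x 163 x 33 mm with a pocket for the cassette; at 0 its top is 44 mm up, its free edge 175 mm from the hinge. Stiff hinge (1 N m): it stays where left; 8 to 10 N at the knob turns it.
- knob (a point): Centre of the black drum-shaped knob, a lying cylinder 32 mm in diameter and 30 mm between its flat ends, its axis parallel to the hinge, on a 10 mm rod at the middle of the carrier's free edge: 215 mm out from the hinge axis and, with the carrier open, 10 mm below the axis (35 mm up); it turns rigidly with the carrier. Its centre is 40 mm of the carrier's edge.
- pocket (a point): Point fixed in the carrier: centre of the cassette when it is fully seated in the pocket.
- cassette_mid (a point): Centre of the marking cassette, a loose wooden plate 178 x 111 x 23 mm, about 0.32 kg, with ten short brass marking pins on its face. It lies loose in the carrier's pocket; a fixed lip on the hinge side and two latches on the free-edge side keep it in, with 2 mm of play.
- tab (a point): Centre of the cassette's upright pull tab, a steel fin 12 mm thick (along the jig's x), 30 mm long (along the jig's y) and 26 mm tall, on the cassette's face at the middle of its free-edge side; its top is 68 mm above the bench at the start. Pulled up without latches, the cassette simply lifts out.
- latch_a (a joint): Angle of the latch at the jig's -x end (rad): 0 fully closed, against its stop, pointing towards the hinge across the cassette's edge; grows to 1.35 as its tip swings out towards the jig's -x. It turns flat on top of the carrier, stays where left, about 1 N at the peg moves it.
- latch_a_peg (a point): Middle of the upright round peg, 12 mm in diameter, 20 mm tall, near the tip of that latch, 34 mm from its pivot; the pivot is on the carrier 55 mm to the -x side of the middle and 163 mm out from the hinge axis; the peg's foot stands on the latch arm (50 x 14 x 6 mm), 50 mm above the bench when the carrier is open.
- latch_b (a joint): Angle of the latch at the jig's +x end (rad): 0 fully closed, against its stop, pointing towards the hinge across the cassette's edge; grows to 1.35 as its tip swings out towards the jig's +x. It turns flat on top of the carrier, stays where left, about 1 N at the peg moves it.
- latch_b_peg (a point): Middle of the upright round peg, 12 mm in diameter, 20 mm tall, near the tip of that latch, 34 mm from its pivot; the pivot is on the carrier 55 mm to the +x side of the middle and 163 mm out from the hinge axis; the peg's foot stands on the latch arm (50 x 14 x 6 mm), 50 mm above the bench when the carrier is open.
- block1_mid (a point): Centre of a loose walnut leg block, 32 x 32 mm square and 44 mm long, about 50 g, lying on the bench; its long axis is its own y, with a small light dowel plug in each end face. Three to five such blocks are present; the others read None.
- block2_mid (a point): The same for another walnut leg block.
- block3_mid (a point): The same for another walnut leg block.
- block4_mid (a point): The same for another walnut leg block.
- block5_mid (a point): The same for another walnut leg block.
- sander: Bystander: cork and blue sanding block, 42 x 67 x 28 mm; origin at the middle of its underside.
- offcut: Bystander: pale wood offcut 34 x 50 x 14 mm, not a leg block.
- tin: Bystander: steel tin, 44 mm in diameter, 28 mm tall.
- glue: Bystander: glue bottle, 56 mm in diameter, 160 mm tall.
- mallet: Bystander: hammer lying on the bench.
- tape: Bystander: tape measure 65 x 34 x 60 mm.
- brush: Bystander: brush lying on the bench.
Things that resemble listed ones, but are neither listed nor needed, are in the scene too. There is more than one size of the part that bears cassette_mid; the job needs the larger. Leave any green look-alike of the part that bears block2_mid alone.

How it is judged:
By the outcome, as a careful person would: the job done as asked, in the order asked, and still so for the second after the job is handed in, with the robot touching nothing.
Of block1, block2, block3, block4, block5 only 3 to 5 are there at a start; the rules pass over those that are not, and their reading is None.
At some moment in a run one of block1, block2, block3, block4, block5 may be knocked a few centimetres aside while the robot is not near it.
Once in a run the grip may slacken for a moment while it holds something.
It also fails if it takes over 210 s, if anything falls off the work surface, if the arm or the gripper's body presses on something with over 40 N, if the wrist force passes 120 N, or if a joint passes its speed limit or range.

## Robot

A 7-joint arm with a two-finger parallel gripper is mounted at the origin on the work surface. World frame = base frame: x ahead of the robot, y to its left, z up, the work surface at z = 0. Lengths are in m, angles in rad, forces in N, time in s.
With the tool pointing down it reaches from about 0.4 to 0.75 m from the base axis. Payload 19.5 kg.
Tool frame: the origin (TCP) lies between the finger pads; the fingertips stand 17 mm ahead of it and the grasp point (between the pads) lies 2 mm behind it; z points along the fingers, y is the direction in which the jaws open and shut (so a half turn about z gives the same grasp; the last joint's range is limited). The gripper opens to 85 mm and grips with 20 to 120 N. Pads are 22 mm wide; open, the fingers measure 114 mm over their backs; the gripper's body (76 mm by 85 mm) begins 54 mm behind the grasp point. The pads swing forward as they close: fully open they stand 13 mm farther back than shut.
Start: joints at [1.163, 0.707, -0.028, 1.485, 0.022, 0.951, -0.075], TCP at [0.206, -0.537, 0.248] pointing down, gripper open.
Joint ranges: [-2.71, 2.71], [-0.32, 2.16], [-1.57, 1.52], [0, 2.45], [-1.46, 4.6], [0, 2.02], [-2.83, 2.83]. Speed limits (rad/s): [1.89, 1.89, 2.57, 2.57, 3.01, 3.01, 3.01].

## Interface

Orientations are given as a unit quaternion [x, y, z, w].
In Python, from rig import get_obs, get_image, camera_model, job_done gives the robot as it stands. The module is installed in compiled form; this text tells all that it offers.
- The arm moves only by the tool play_rows, never from a script. Its argument "steps" is a list of rows, each an object of numbers: "rx", "ry", "rz": the turn, a rotation vector about the tool's x, y, z as a fraction of full scale; "dx", "dy", "dz": the shift along the tool's x, y, z as a fraction of full scale; "claw": the closure, from -1 (fully open) to 1 (shut), so that 0 is half open. A call has 1 to 8 rows; each row is the pose to reach, as a shift and turn from the pose commanded when the call began, along the tool's axes at that moment; what a row does not reach only later rows make up. Full scale, the value 1, is 20 cm for a shift and 0.5 rad for a turn. A row lasts 1/8 s, in which the tool goes at most 62.5 mm and 10.7 degrees, less where a joint would pass 70% of its speed; a pose out of reach is approached as far as the arm can. A call with a number of a shift or a turn outside -1 to 1 is refused whole. A call with a gripper value outside its range is refused whole. The fingers move at their own pace and stop on an object; "force" is the grip in N (left out, the last holds). Time passes only in rows, so rows that repeat a pose let the fingers close. It gives the time, the measured TCP pose, the force and the opening at its end, in the units of the state.
- get_obs(): the state, without advancing time (a new reading comes with each control period).
- get_image(name): name is "scene" or "top" or "wrist"; returns (picture, depth): 420x560x3 uint8, blue, green, red; 420x560 float32, m along the optical axis (not along the pixel's ray), 0 where there is no reading.
- camera_model(name): a dict with "K" (3x3 intrinsics, pixels), "k1" (the pictures are not rectified: a ray, as slopes to the right and down, at radius r is drawn at 1 + k1 r^2 times it, then the intrinsics apply), "position" and "rotation" of the camera in the world. Camera axes: x right, y down, z forward; pixel columns grow to the right and rows downward; lengths in m; the calibration is good to about 2 mm. A picture is of the moment at which its call begins: read the wrist's pose just before it. camera_model takes no time and is no camera call; for the wrist camera it gives the pose at the moment of the call.
- job_done(): hands the job in, once; it reports no verdict.
The state is a dict: "t": time; "qpos": joint angles; "qd": joint speeds; "effort": joint torques, N m; "tcp_pos": TCP position; "ee_rot": TCP orientation; "wrist_force": force on the tool from outside, world axes, zero at the start; "moment": the same for the moment, N m; "opening": finger opening in m.
Only numpy, scipy, OpenCV 4.12 (cv2) and the standard library are available. Lean on these libraries where they do the work, as an engineer would, in place of code of your own. Each camera call takes 0.05 s, during which the arm holds its last target. There are 200 camera calls.

## Working session

There is one attempt and no reset: what is moved stays moved. The work goes in short steps, Python scripts to look and compute and a tool call to move; the robot and the scene stay as the last step left them, time stands still between calls to the robot, and variables do not carry over. Pictures are saved under pics/ and viewed, about 12 in all and at most 16, crops included, and the job is handed in when it is done.

Besides the shell and the picture viewer there is one more tool, called after "Request:" as name([rows], argument=value, ...), one row to a line, values as JSON. play_rows: Moves the arm, as the interface text tells. Its arguments: {"type":"object","properties":{"steps":{"type":"array"},"force":{"type":"number"}},"required":["steps"]}

```bash
mkdir -p pics; cat > h.py <<'E'
import numpy as np, cv2
from rig import get_obs, get_image, camera_model, job_done
from scipy.spatial.transform import Rotation as R
def rot(cm): 
    r=np.array(cm["rotation"],float)
    return r if r.shape==(3,3) else R.from_quat(r).as_matrix()
def ray(cm,px):
    K=np.array(cm["K"]);d=np.array([(px[0]-K[0,2])/K[0,0],(px[1]-K[1,2])/K[1,1]])
    u=d.copy()
    for _ in range(20): u=d/(1+cm["k1"]*(u@u))
    return rot(cm)@np.array([u[0],u[1],1.0])
def onplane(cm,px,z):
    r=ray(cm,px);p=np.array(cm["position"]);return p+r*(z-p[2])/r[2]
def proj(cm,P):
    q=rot(cm).T@(np.array(P)-np.array(cm["position"]));u=q[:2]/q[2];u=u*(1+cm["k1"]*(u@u));K=np.array(cm["K"])
    return np.array([K[0,0]*u[0]+K[0,2],K[1,1]*u[1]+K[1,2]])
def cloud(cm,dep):
    K=np.array(cm["K"]);H,W=dep.shape;v,u=np.mgrid[:H,:W]
    d=np.stack([(u-K[0,2])/K[0,0],(v-K[1,2])/K[1,1]],-1);s=d.copy()
    for _ in range(15): s=d/(1+cm["k1"]*(s**2).sum(-1,keepdims=True))
    p=np.concatenate([s,np.ones((H,W,1))],-1)*dep[...,None]
    return p@rot(cm).T+np.array(cm["position"])
E
python3 - <<'E'
from h import *
print(get_obs())
for n in ("scene","top"):
    cm=camera_model(n);im,d=get_image(n);print(n,cm)
    cv2.imwrite(f"pics/{n}0.png",cv2.resize(im,(800,600)));np.savez(f"{n}0.npz",im=im,d=d)
E
```

```text
{'t': 0.0, 'qpos': array([ 1.16327137,  0.70710801, -0.02765809,  1.48498505,  0.02197266,
        0.95089475, -0.07552704]), 'qd': array([-0.00039627, -0.00088972, -0.0001246 , -0.00013754,  0.00186079,
       -0.00067245, -0.00044365]), 'effort': array([ 9.34677155e-04, -8.83186483e+01,  1.23450190e+00, -2.36150533e+01,
        1.67801441e-02,  6.55206735e-03, -9.11313828e-05]), 'tcp_pos': array([ 0.20562716, -0.5367178 ,  0.24782748]), 'ee_rot': array([ 9.83319028e-01,  1.81888397e-01, -9.27238047e-05, -5.39599233e-04]), 'wrist_force': array([ 0.40171747, -0.44943284, -0.05686897]), 'moment': array([0.00218425, 0.00053663, 0.02258595]), 'opening': 0.08508911903064827}
scene {'K': array([[496.47629686,   0.        , 279.26602362],
       [  0.        , 496.47629686, 211.85940003],
       [  0.        ,   0.        ,   1.        ]]), 'k1': 0.03907126780085638, 'position': array([ 1.27078633, -0.2969083 ,  1.01478928]), 'rotation': array([ 0.78796093,  0.50820802, -0.19329556, -0.28892734])}
top {'K': array([[542.31770028,   0.        , 290.28482807],
       [  0.        , 542.31770028, 215.26756168],
       [  0.        ,   0.        ,   1.        ]]), 'k1': -0.09903858751119987, 'position': array([0.42949019, 0.02583765, 1.69164879]), 'rotation': array([-0.70511275,  0.70860098, -0.01792474,  0.01947735])}
```

View pics/top0.png

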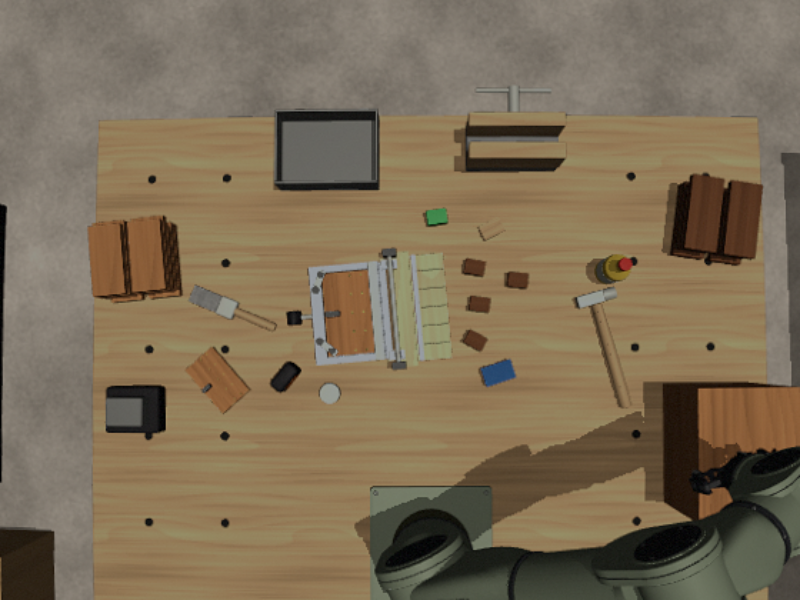

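View pics/scene0.png

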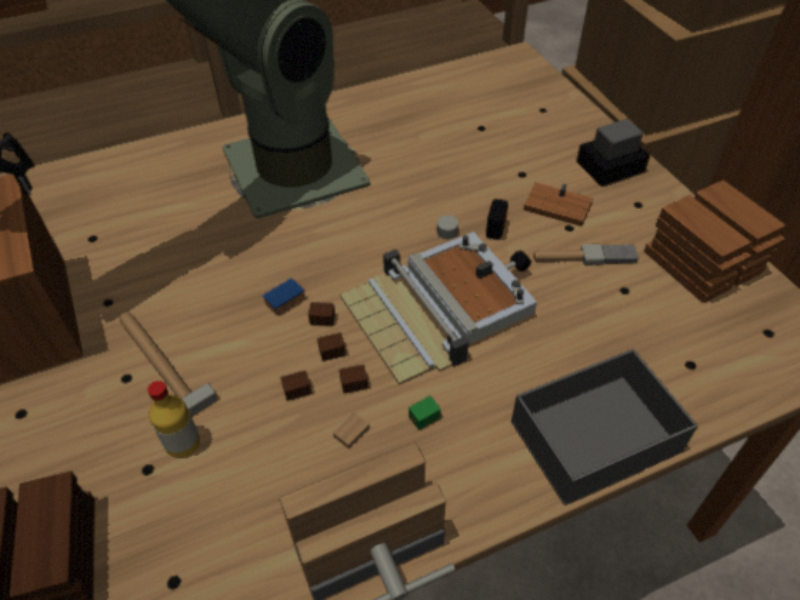

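Top view (800 px scale): the carrier lies on the left (world +y) with the large cassette in it. The small look-alike cassette is at (218,380). Knob is at (294,318) and the uprights at (390,253) and (400,365). There are four brown blocks at (473,267), (516,280), (479,304) and (474,340). The green look-alike is at (436,216), to be left alone.

```bash
python3 - <<'E'
from h import *
cm=camera_model("top");f=np.load("top0.npz");im=f["im"];d=f["d"]
c=cloud(cm,d);hsv=cv2.cvtColor(im,cv2.COLOR_BGR2HSV)
s=0.7
for p in [(390,253),(400,365)]:
    print("upright",onplane(cm,(p[0]*s,p[1]*s),.056))
# blocks: heights 20-45mm right of the bed
m=((c[...,2]>.02)&(c[...,2]<.045)&(d>0)).astype(np.uint8);m[:, :315]=0;m[:,375:]=0;m[:170]=0;m[255:]=0
m[hsv[...,2]>110]=0
n,l,st,ce=cv2.connectedComponentsWithStats(m)
for i in range(1,n):
    if st[i,4]>40:
        pts=np.argwhere(l==i)[:,::-1]; w=np.array([onplane(cm,p,.032)[:2] for p in pts],np.float32)
        r=cv2.minAreaRect(w);print(st[i,4],ce[i]/s,np.round(w.mean(0),4),r, np.median(c[l==i][:,2]))
k=onplane(cm,(294*s,318*s),.05);print("knob",k)
ob=get_obs();w=camera_model("wrist");print(R.from_quat(ob["ee_rot"]).as_matrix().round(3), w)
T=R.from_quat(ob["ee_rot"]).as_matrix();print(T.T@(np.array(w["position"])-ob["tcp_pos"]),(T.T@rot(w)).round(3))
x0,y0=190,165
cv2.imwrite("pics/top0c.png",cv2.resize(im[160:285,190:375],None,fx=4.3,fy=4.3,interpolation=cv2.INTER_CUBIC))
E
```

```text
upright [0.6323143  0.08108869 0.056     ]
upright [0.39498051 0.06077058 0.056     ]
149 [474.05560882 266.69223394] [ 0.6048 -0.099 ] ((0.6041525602340698, -0.099209725856781), (0.0440308153629303, 0.03335770592093468), 78.38905334472656) 0.03262772017546167
153 [517.41363212 279.52380952] [ 0.5766 -0.1922] ((0.5765224099159241, -0.1917962282896042), (0.043814826756715775, 0.03319501504302025), 84.05806732177734) 0.03342043909224168
149 [479.22339406 303.67209971] [ 0.525  -0.1093] ((0.5249470472335815, -0.10963298380374908), (0.04390663281083107, 0.03260644152760506), 81.5748062133789) 0.03309839639074763
148 [474.73938224 339.98069498] [ 0.4471 -0.099 ] ((0.44738972187042236, -0.0989486500620842), (0.042415324598550797, 0.031534358859062195), 62.99516296386719) 0.0336255363150082
knob [0.49540233 0.28597439 0.05      ]
[[ 0.934  0.358 -0.   ]
 [ 0.358 -0.934  0.001]
 [-0.    -0.001 -1.   ]] {'K': array([[370.97007758,   0.        , 280.65104401],
       [  0.        , 370.97007758, 209.08319675],
       [  0.        ,   0.        ,   1.        ]]), 'k1': -0.012294963744224905, 'position': array([ 0.26902321, -0.50969197,  0.372371  ]), 'rotation': array([ 0.8162545 , -0.56105798, -0.07833912,  0.11316148])}
[ 0.06892664 -0.00271019 -0.12447722] [[ 0.    -0.962 -0.273]
 [ 1.     0.     0.   ]
 [-0.    -0.273  0.962]]
```

View pics/top0c.png

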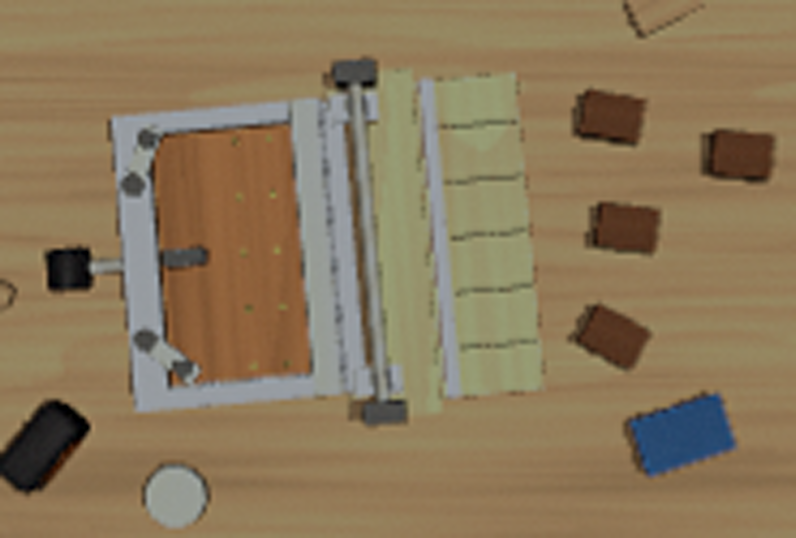

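```bash
cat >> h.py <<'E'
J0=np.array([.5137,.0709]);JA=4.9   # jig origin and x-axis angle (deg)
def jig(x,y,z=0):
    a=np.radians(JA);return np.array([J0[0]+x*np.cos(a)-y*np.sin(a),J0[1]+x*np.sin(a)+y*np.cos(a),z])
def Tdown(a): # tool down, tool y at world angle a deg
    a=np.radians(a);y=np.array([np.cos(a),np.sin(a),0]);z=np.array([0,0,-1.]);return np.stack([np.cross(y,z),y,z],1)
def plan(calls,start=None):
    """calls: list of calls, each a list of (xyz, yaw deg or matrix); prints row values from call-begin pose"""
    ob=get_obs();p,T=(ob["tcp_pos"],R.from_quat(ob["ee_rot"]).as_matrix()) if start is None else (np.array(start[0]),Tdown(start[1]) if np.isscalar(start[1]) else start[1])
    for k,c in enumerate(calls):
        pp,TT=p,T
        for q,a in c:
            A=Tdown(a) if np.isscalar(a) else a
            d=T.T@(np.array(q)-p)/.2; r=R.from_matrix(T.T@A).as_rotvec()/.5
            n=max(np.linalg.norm(np.array(q)-pp)/.0625,np.degrees(np.linalg.norm(R.from_matrix(TT.T@A).as_rotvec()))/10.7)
            print(k,"d",d.round(3),"r",r.round(3),"rows>=%.1f"%n);pp,TT=np.array(q),A
        p,T=pp,TT
def st():
    o=get_obs();Tm=R.from_quat(o["ee_rot"]).as_matrix()
    print("t%.2f"%o["t"],"p",o["tcp_pos"].round(4),"yaw%.1f"%np.degrees(np.arctan2(Tm[1,1],Tm[0,1])),"tilt",Tm[:,2].round(3),"F",o["wrist_force"].round(1),"op%.4f"%o["opening"])
E
python3 - <<'E'
from h import *
plan([[((.33,-.38,.28),-85)],[((.42,-.19,.28),-85)],[((.50,-.01,.28),-85)]])
E
```

```text
0 d [ 0.861 -0.51  -0.16 ] r [-0.002  0.     0.557] rows>=3.2
1 d [ 0.531 -0.907  0.   ] r [0. 0. 0.] rows>=3.4
2 d [ 0.477 -0.862  0.   ] r [0. 0. 0.] rows>=3.2
```

Request:
play_rows([
  {"dx":0.86,"dy":-0.51,"dz":-0.16,"rz":0.557,"claw":-0.5},
  {"dx":0.86,"dy":-0.51,"dz":-0.16,"rz":0.557,"claw":-0.5},
  {"dx":0.86,"dy":-0.51,"dz":-0.16,"rz":0.557,"claw":-0.5},
  {"dx":0.86,"dy":-0.51,"dz":-0.16,"rz":0.557,"claw":-0.5},
])

```text
schema error: expected keys rx, ry, rz, dx, dy, dz, claw
```

Request:
play_rows([
  {"dx":0.53,"dy":-0.91,"claw":-0.5},
  {"dx":0.53,"dy":-0.91,"claw":-0.5},
  {"dx":0.53,"dy":-0.91,"claw":-0.5},
  {"dx":0.53,"dy":-0.91,"claw":-0.5},
])

```text
schema error: expected keys rx, ry, rz, dx, dy, dz, claw
```

Request:
play_rows([
  {"dx":0.48,"dy":-0.86,"claw":-0.5},
  {"dx":0.48,"dy":-0.86,"claw":-0.5},
  {"dx":0.48,"dy":-0.86,"claw":-0.5},
  {"dx":0.48,"dy":-0.86,"claw":-0.5},
  {"dx":0.48,"dy":-0.86,"claw":-0.5},
  {"dx":0.48,"dy":-0.86,"claw":-0.5},
])

```text
schema error: expected keys rx, ry, rz, dx, dy, dz, claw
```

```bash
python3 - <<'E'
from h import *
st();cm=camera_model("wrist");im,d=get_image("wrist");np.savez("w1.npz",im=im,d=d,pos=cm["position"],rot=rot(cm))
cv2.imwrite("pics/w1.png",cv2.resize(im,(800,600)))
E
```

```text
t0.10 p [ 0.2056 -0.5368  0.2479] yaw-69.0 tilt [-0.     0.001 -1.   ] F [-0.6 -0.5 -0.7] op0.0851
```

View pics/w1.png

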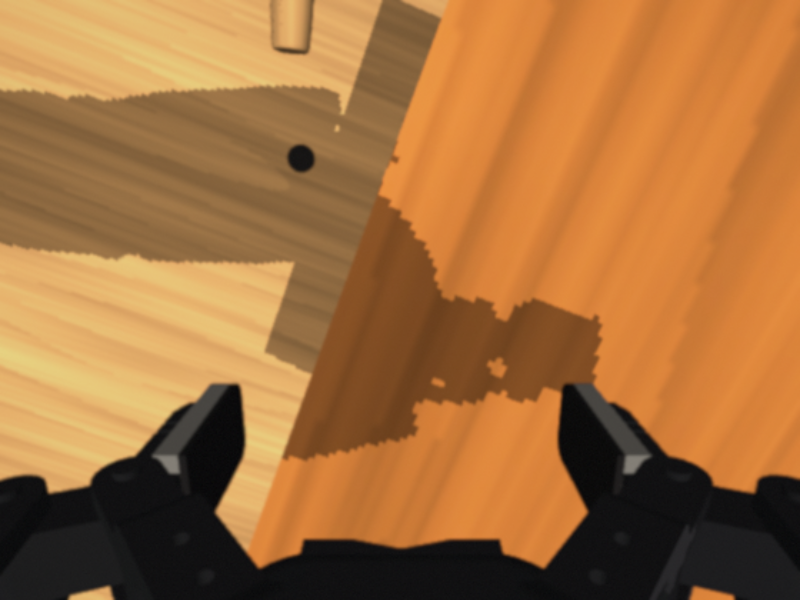

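All keys are required, so the arm did not move. That view is still the start pose, with the wooden box below. I'll resend with full rows.

Request:
play_rows([
  {"rx":0,"ry":0,"rz":0.557,"dx":0.86,"dy":-0.51,"dz":-0.16,"claw":-0.5},
  {"rx":0,"ry":0,"rz":0.557,"dx":0.86,"dy":-0.51,"dz":-0.16,"claw":-0.5},
  {"rx":0,"ry":0,"rz":0.557,"dx":0.86,"dy":-0.51,"dz":-0.16,"claw":-0.5},
  {"rx":0,"ry":0,"rz":0.557,"dx":0.86,"dy":-0.51,"dz":-0.16,"claw":-0.5},
])

```text
t: 0.65
tcp_pos: [0.3322, -0.3773, 0.2808]
ee_rot: [0.999, 0.046, 0.001, -0.0]
wrist_force: [-0.8, -0.8, -0.4]
opening: 0.0643
```

Request:
play_rows([
  {"rx":0,"ry":0,"rz":0,"dx":0.53,"dy":-0.91,"dz":0,"claw":-0.5},
  {"rx":0,"ry":0,"rz":0,"dx":0.53,"dy":-0.91,"dz":0,"claw":-0.5},
  {"rx":0,"ry":0,"rz":0,"dx":0.53,"dy":-0.91,"dz":0,"claw":-0.5},
  {"rx":0,"ry":0,"rz":0,"dx":0.53,"dy":-0.91,"dz":0,"claw":-0.5},
])

```text
t: 1.15
tcp_pos: [0.4206, -0.1869, 0.2802]
ee_rot: [0.999, 0.045, 0.0, -0.0]
wrist_force: [0.0, -1.4, -0.1]
opening: 0.0638
```

Request:
play_rows([
  {"rx":0,"ry":0,"rz":0,"dx":0.48,"dy":-0.86,"dz":0,"claw":-0.5},
  {"rx":0,"ry":0,"rz":0,"dx":0.48,"dy":-0.86,"dz":0,"claw":-0.5},
  {"rx":0,"ry":0,"rz":0,"dx":0.48,"dy":-0.86,"dz":0,"claw":-0.5},
  {"rx":0,"ry":0,"rz":0,"dx":0.48,"dy":-0.86,"dz":0,"claw":-0.5},
  {"rx":0,"ry":0,"rz":0,"dx":0.48,"dy":-0.86,"dz":0,"claw":-0.5},
  {"rx":0,"ry":0,"rz":0,"dx":0.48,"dy":-0.86,"dz":0,"claw":-0.5},
])

```text
t: 1.9
tcp_pos: [0.4998, -0.0115, 0.2804]
ee_rot: [0.999, 0.043, -0.0, 0.0]
wrist_force: [-0.0, -0.8, -0.0]
opening: 0.0639
```

```bash
python3 - <<'E'
from h import *
st();cm=camera_model("wrist");im,d=get_image("wrist");np.savez("w1.npz",im=im,d=d,pos=cm["position"],rot=rot(cm))
cv2.imwrite("pics/w1b.png",cv2.resize(im,(800,600)))
E
```

```text
t1.90 p [ 0.4998 -0.0115  0.2804] yaw-85.1 tilt [-0. -0. -1.] F [-0.  -0.8 -0. ] op0.0639
```

View pics/w1b.png

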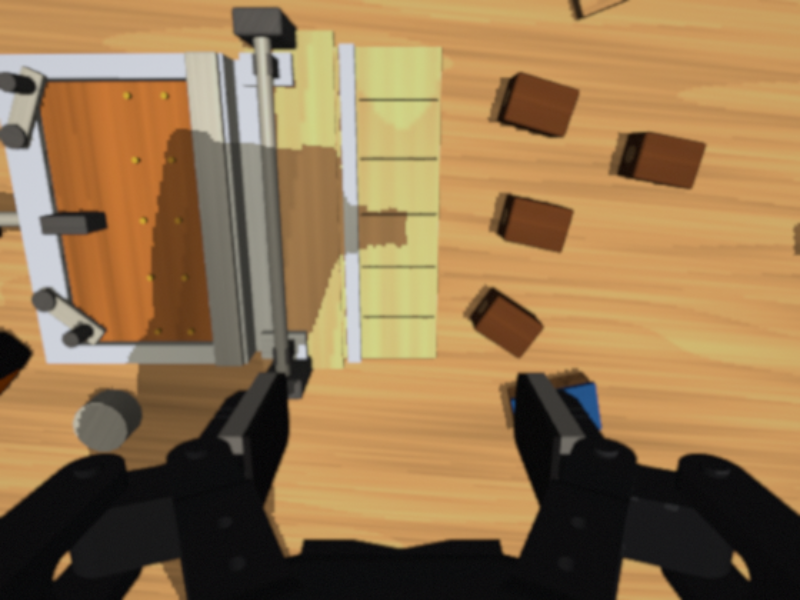

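Wrist view: bed at (340–440, 45–358), with five dark lines at rows about 100, 158, 213, 267 and 317. The four blocks lie to the right of it. Both latches are open, with pegs at (12,82) and (75,335) and the tab at (72,222).

```bash
cat > meas.py <<'E'
from h import *
def blocks(name,lo=.022,hi=.040,zt=.032,vmax=140):
    """brown block tops in view: centre, long-axis angle in (-180,0]"""
    cm=camera_model(name);im,d=get_image(name);return blk(cm,im,d,lo,hi,zt,vmax),im,d,cm
def blk(cm,im,d,lo=.022,hi=.040,zt=.032,vmax=140):
    c=cloud(cm,d);h=cv2.cvtColor(im,cv2.COLOR_BGR2HSV)
    m=((c[...,2]>lo)&(c[...,2]<hi)&(d>0)&(h[...,2]<vmax)&(h[...,1]>90)&((h[...,0]<20)|(h[...,0]>170))).astype(np.uint8)
    n,l,s,ce=cv2.connectedComponentsWithStats(m);out=[]
    for i in range(1,n):
        if s[i,4]<60: continue
        w=np.array([onplane(cm,p,zt)[:2] for p in np.argwhere(l==i)[:,::-1]],np.float32)
        (cx,cy),(a,b),g=cv2.minAreaRect(w)
        if not(.024<min(a,b)<.042 and .036<max(a,b)<.054): continue
        if a<b: g+=90
        out.append((cx,cy,(g%180)-180,max(a,b),min(a,b),ce[i].round()))
    return out
E
python3 - <<'E'
from meas import *
f=np.load("w1.npz");im,d=f["im"],f["d"];cm=camera_model("wrist");print(np.abs(np.array(cm["position"])-f["pos"]).max())
g=cv2.cvtColor(im,cv2.COLOR_BGR2GRAY).astype(float)
P=[];Q=[]
for x,r in zip([.08,.04,0,-.04,-.08],[100,158,213,267,317]):
    for u in range(258,300,6):
        r0=int(r*.7);seg=g[r0-5:r0+6,u];w=np.clip(np.median(seg)-8-seg,0,None)
        if w.sum()>0: P.append(onplane(cm,(u,r0-5+(w*np.arange(11)).sum()/w.sum()),.010)[:2]);Q.append(x)
P=np.array(P);Q=np.array(Q)
# x = n.P + c
A=np.c_[P,np.ones(len(P))];s=np.linalg.lstsq(A,Q,rcond=None)[0];print("scale",np.hypot(*s[:2]),"ang",np.degrees(np.arctan2(s[1],s[0])),"res",np.abs(A@s-Q).max())
n=s[:2]/np.hypot(*s[:2]);e=np.array([-n[1],n[0]])
for px in [(441,46),(436,357)]:
    p=onplane(cm,(px[0]*.7,px[1]*.7),.01)[:2];print("bed corner",p,"x",p@s[:2]+s[2],"y.e",p@e)
for px in [(355,45),(361,362)]:
    p=onplane(cm,(px[0]*.7,px[1]*.7),.018)[:2];print("fence face",p,"y.e",p@e)
x0=-s[2]/np.hypot(*s[:2]);print("origin if y0 from corner:", "n",n,"c",x0)
print("wrist",blk(cm,im,d));
t=np.load("top0.npz");print("top",blk(camera_model("top"),t["im"],t["d"]))
E
```

```text
7.379245573360671e-05
scale 1.0033649016990978 ang 4.967397623522483 res 0.0003292309027073115
bed corner [ 0.63742163 -0.0247244 ] x 0.11447616160934959 y.e -0.07982515857575116
bed corner [ 0.41019113 -0.04484881] x -0.11441104248903078 y.e -0.08019835097483034
fence face [0.63169666 0.03317675] y.e -0.02164576327660185
fence face [0.40416055 0.01426494] y.e -0.020784446221986316
origin if y0 from corner: n [0.99624413 0.08658888] c 0.5187944511570856
wrist [(0.6034888625144958, -0.09249474853277206, -100.69163513183594, 0.044393353164196014, 0.03225207328796387, array([378.,  73.])), (0.5759541392326355, -0.18454685807228088, -95.7201919555664, 0.04607528820633888, 0.03174743801355362, array([466., 112.])), (0.5248429775238037, -0.1025218814611435, -97.2742919921875, 0.044803474098443985, 0.0312445480376482, array([375., 157.])), (0.44818875193595886, -0.0928252786397934, -118.89493560791016, 0.04499274864792824, 0.03172661364078522, array([355., 228.]))]
top [(0.6045620441436768, -0.09985607862472534, -100.59996795654297, 0.04400832578539848, 0.032638054341077805, array([332., 187.])), (0.5767536163330078, -0.19252809882164001, -95.94193267822266, 0.04522281512618065, 0.032583389431238174, array([362., 196.])), (0.5247663855552673, -0.10977034270763397, -97.40987396240234, 0.04459640383720398, 0.0324065126478672, array([336., 213.])), (0.44709140062332153, -0.0995674580335617, -117.01006317138672, 0.043787531554698944, 0.03153468295931816, array([333., 238.]))]
```

```bash
python3 - <<'E'
from meas import *
t=np.load("scene0.npz")
for b in blk(camera_model("scene"),t["im"],t["d"]): print(np.round(b[:5],4),b[5])
b,im,d,cm=blocks("wrist")
for x in b: print(np.round(x[:5],4))
# finger-tip midpoint at image
c=cloud(cm,d);o=get_obs();T=R.from_quat(o["ee_rot"]).as_matrix();q=(c-o["tcp_pos"])@T
m=(d>0)&(np.abs(q[...,0])<.03)&(np.abs(q[...,1])<.08)&(q[...,2]>-.03)&(q[...,2]<.03)
for s in (m&(q[...,1]<0),m&(q[...,1]>0)):
    z=q[s];print(len(z),z.min(0).round(4),z.max(0).round(4))
E
```

```text
[ 5.30000e-01 -1.06900e-01 -9.66425e+01  4.41000e-02  4.05000e-02] [232. 240.]
[ 6.098000e-01 -9.680000e-02 -1.006833e+02  4.370000e-02  4.050000e-02] [247. 262.]
[ 5.81100e-01 -1.89200e-01 -9.63679e+01  4.35000e-02  3.91000e-02] [207. 267.]
[ 6.034000e-01 -9.260000e-02 -1.005515e+02  4.450000e-02  3.230000e-02]
[ 5.75800e-01 -1.84500e-01 -9.59308e+01  4.62000e-02  3.19000e-02]
[ 5.24800e-01 -1.02600e-01 -9.72695e+01  4.49000e-02  3.12000e-02]
[ 4.483000e-01 -9.270000e-02 -1.188949e+02  4.540000e-02  3.170000e-02]
3213 [-0.0127 -0.0522 -0.03  ] [ 0.0122 -0.034   0.0123]
3229 [-0.0127  0.0291 -0.03  ] [0.0119 0.0504 0.0132]
```

```bash
sed -i 's/^J0=.*/J0=np.array([.5138,.0763]);JA=5.0   # jig origin and x-axis angle (deg)/' h.py; python3 - <<'E'
from h import *
print([jig(x/1000,-.077).round(4) for x in (-80,-40,0,40,80)])
b=(.5248,-.1062)
L=jig(0,-.079)
plan([[((*b,.10),-97.3),((*b,.028),-97.3)],[((*b,.028),-97.3),((*b,.11),-97.3)],[((L[0],L[1],.09),-85),((L[0],L[1],.0385),-85)]])
E
```

```text
[array([ 0.4408, -0.0074,  0.    ]), array([ 0.4807, -0.0039,  0.    ]), array([ 5.205e-01, -4.000e-04,  0.000e+00]), array([0.5604, 0.0031, 0.    ]), array([0.6002, 0.0066, 0.    ])]
0 d [0.084 0.484 0.902] r [ 0.    -0.     0.425] rows>=3.3
0 d [0.084 0.483 1.262] r [ 0.    -0.     0.425] rows>=1.2
1 d [0. 0. 0.] r [0. 0. 0.] rows>=0.0
1 d [ 0.    0.   -0.41] r [0. 0. 0.] rows>=1.3
2 d [-0.086 -0.512  0.1  ] r [ 0.     0.    -0.429] rows>=1.7
2 d [-0.086 -0.512  0.358] r [ 0.     0.    -0.429] rows>=0.8
```

Request:
play_rows([
  {"rx":0,"ry":0,"rz":0.425,"dx":0.084,"dy":0.484,"dz":0.9,"claw":-0.5},
  {"rx":0,"ry":0,"rz":0.425,"dx":0.084,"dy":0.484,"dz":0.9,"claw":-0.5},
  {"rx":0,"ry":0,"rz":0.425,"dx":0.084,"dy":0.484,"dz":0.9,"claw":-0.5},
  {"rx":0,"ry":0,"rz":0.425,"dx":0.084,"dy":0.484,"dz":0.9,"claw":-0.5},
  {"rx":0,"ry":0,"rz":0.425,"dx":0.084,"dy":0.484,"dz":0.9,"claw":-0.5},
  {"rx":0,"ry":0,"rz":0.425,"dx":0.084,"dy":0.484,"dz":0.9,"claw":-0.5},
])

```text
t: 2.75
tcp_pos: [0.5259, -0.1041, 0.1019]
ee_rot: [0.998, -0.062, 0.001, -0.0]
wrist_force: [-0.0, 0.3, 0.6]
opening: 0.0639
```

```bash
python3 - <<'E'
from meas import *
st();b,im,d,cm=blocks("wrist")
T=R.from_quat(get_obs()["ee_rot"]).as_matrix();p=get_obs()["tcp_pos"]
for x in b: print(np.round(x[:5],4),"tool",(T.T@(np.array([x[0],x[1],.032])-p)).round(4))
cv2.imwrite("pics/w2.png",cv2.resize(im,(800,600)))
E
```

```text
t2.75 p [ 0.5259 -0.1041  0.1019] yaw-97.1 tilt [ 0.002  0.    -1.   ] F [-0.   0.3  0.6] op0.0639
[ 6.038000e-01 -9.450000e-02 -1.007193e+02  4.280000e-02  3.090000e-02] tool [ 0.0759 -0.0191  0.0701]
[ 5.76400e-01 -1.85000e-01 -9.57736e+01  4.52000e-02  3.10000e-02] tool [0.0599 0.0741 0.07  ]
[ 5.25900e-01 -1.04600e-01 -9.70924e+01  4.34000e-02  3.34000e-02] tool [-0.0002  0.0006  0.0699]
[ 4.509000e-01 -9.510000e-02 -1.182126e+02  4.440000e-02  3.640000e-02] tool [-0.0757  0.0005  0.0698]
```

View pics/w2.png

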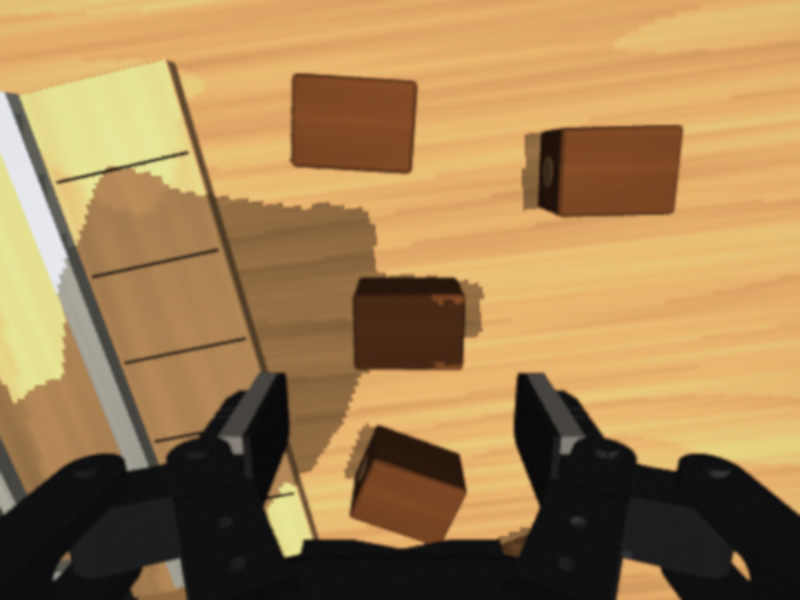

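The block is centred between the fingers at (409,325), with its ends along the jaw direction. Descending and gripping.

Request:
play_rows([
  {"rx":0,"ry":0,"rz":0,"dx":0,"dy":0,"dz":0.2,"claw":-0.5},
  {"rx":0,"ry":0,"rz":0,"dx":0,"dy":0,"dz":0.36,"claw":-0.5},
  {"rx":0,"ry":0,"rz":0,"dx":0,"dy":0,"dz":0.36,"claw":-0.5},
  {"rx":0,"ry":0,"rz":0,"dx":0,"dy":0,"dz":0.36,"claw":0.3},
  {"rx":0,"ry":0,"rz":0,"dx":0,"dy":0,"dz":0.36,"claw":0.3},
  {"rx":0,"ry":0,"rz":0,"dx":0,"dy":0,"dz":0.36,"claw":0.3},
], force=40)

```text
t: 3.55
tcp_pos: [0.5261, -0.1047, 0.0303]
ee_rot: [0.998, -0.062, 0.001, -0.0]
wrist_force: [-2.0, 1.5, 7.6]
opening: 0.043
```

Request:
play_rows([
  {"rx":0,"ry":0,"rz":0,"dx":0,"dy":0,"dz":-0.2,"claw":0.3},
  {"rx":0,"ry":0,"rz":0,"dx":0,"dy":0,"dz":-0.41,"claw":0.3},
  {"rx":0,"ry":0,"rz":0,"dx":0,"dy":0,"dz":-0.41,"claw":0.3},
])

```text
t: 3.92
tcp_pos: [0.5268, -0.105, 0.1143]
ee_rot: [0.998, -0.063, 0.003, 0.0]
wrist_force: [0.5, -0.3, -1.2]
opening: 0.0431
```

```bash
python3 - <<'E'
from meas import *
st()
b,im,d,cm=blocks("wrist",.07,.13,.114)
T=R.from_quat(get_obs()["ee_rot"]).as_matrix();p=get_obs()["tcp_pos"]
for x in b: print(np.round(x[:5],4),"tool",(T.T@(np.array([x[0],x[1],.032])-p)).round(4))
c=cloud(cm,d);q=(c-p)@T;m=(np.abs(q[...,1])<.018)&(np.abs(q[...,0])<.04)&(q[...,2]<.03)&(q[...,2]>-.03)&(d>0)
h=np.percentile(q[m],[1,50,99],axis=0);print(h.round(4))
L=jig(0,-.079);plan([[((L[0],L[1],.09),-85),((L[0],L[1],.0385),-85)]])
E
```

```text
t3.92 p [ 0.5268 -0.105   0.1143] yaw-97.2 tilt [ 0.006 -0.001 -1.   ] F [ 0.5 -0.3 -1.2] op0.0431
[[-0.0158 -0.0176 -0.0036]
 [ 0.0052 -0.0001 -0.002 ]
 [ 0.0148  0.0176  0.0264]]
0 d [-0.092 -0.505  0.113] r [ 0.001 -0.007 -0.425] rows>=1.7
0 d [-0.092 -0.504  0.37 ] r [ 0.001 -0.007 -0.425] rows>=0.8
```

Request:
play_rows([
  {"rx":0,"ry":0,"rz":-0.425,"dx":-0.09,"dy":-0.5,"dz":0.1,"claw":0.3},
  {"rx":0,"ry":0,"rz":-0.425,"dx":-0.09,"dy":-0.5,"dz":0.1,"claw":0.3},
  {"rx":0,"ry":0,"rz":-0.425,"dx":-0.09,"dy":-0.5,"dz":0.27,"claw":0.3},
  {"rx":0,"ry":0,"rz":-0.425,"dx":-0.09,"dy":-0.5,"dz":0.27,"claw":0.3},
  {"rx":0,"ry":0,"rz":-0.425,"dx":-0.09,"dy":-0.5,"dz":0.27,"claw":0.3},
  {"rx":0,"ry":0,"rz":-0.425,"dx":-0.09,"dy":-0.5,"dz":0.27,"claw":0.3},
])

```text
t: 4.72
tcp_pos: [0.5204, -0.0038, 0.0573]
ee_rot: [0.999, 0.043, 0.001, -0.0]
wrist_force: [0.3, 0.5, -1.2]
opening: 0.0431
```

```bash
python3 - <<'E'
from meas import *
st();cm=camera_model("wrist");im,d=get_image("wrist");cv2.imwrite("pics/w3.png",cv2.resize(im,(800,600)))
L=jig(0,-.079);plan([[((L[0],L[1],.0385),-85)]])
E
```

```text
t4.72 p [ 0.5204 -0.0038  0.0573] yaw-85.0 tilt [ 0.001  0.    -1.   ] F [ 0.3  0.5 -1.2] op0.0431
0 d [ 0.002 -0.006  0.093] r [ 0.    -0.002 -0.001] rows>=0.3
```

View pics/w3.png

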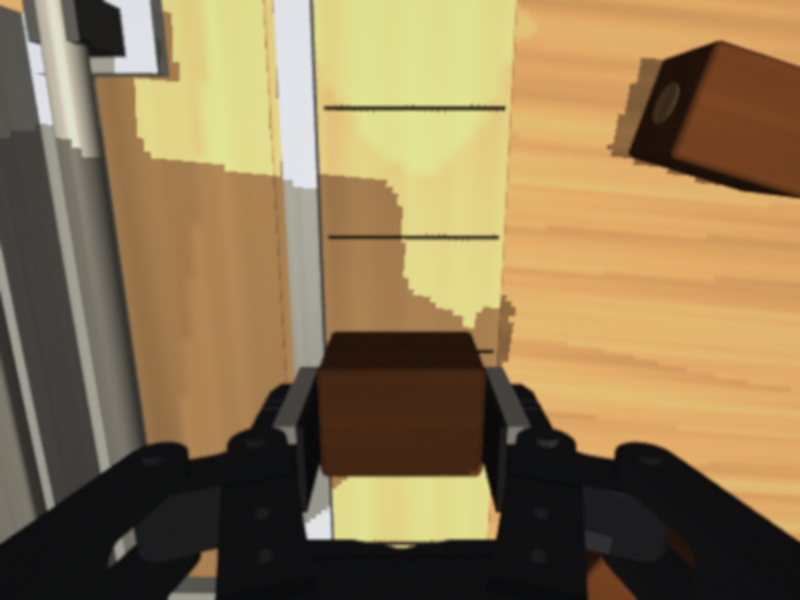

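```bash
python3 - <<'E'
from meas import *
o=get_obs();p=o["tcp_pos"];T=R.from_quat(o["ee_rot"]).as_matrix();cm=camera_model("wrist")
def tl(px,z): return (T.T@(onplane(cm,(px[0]*.7,px[1]*.7),z)-p)).round(4)
print("fence top edge",tl((313,10),.018),tl((317,150),.018),tl((322,320),.018))
print("bed edge",tl((517,20),.01),tl((511,150),.01),tl((497,520),.01))
print("lines",tl((415,107),.01),tl((415,237),.01))
print("block top corners",tl((318,368),p[2]+.0036),tl((484,368),p[2]+.0036),tl((325,475),p[2]+.0036),tl((482,475),p[2]+.0036))
E
```

```text
fence top edge [ 0.1055 -0.0271  0.0393] [ 0.0678 -0.0276  0.0392] [ 0.0146 -0.0282  0.0392]
bed edge [0.1047 0.0316 0.0473] [0.0678 0.0318 0.0472] [-0.0685  0.0343  0.0471]
lines [0.0805 0.0017 0.0473] [0.0404 0.002  0.0472]
block top corners [ 0.0161 -0.023  -0.0036] [ 0.0162  0.0179 -0.0036] [-0.0142 -0.0224 -0.0036] [-0.0141  0.0187 -0.0036]
```

Request:
play_rows([
  {"rx":0,"ry":0,"rz":0,"dx":0.002,"dy":0,"dz":0.05,"claw":0.3},
  {"rx":0,"ry":0,"rz":0,"dx":0.002,"dy":0,"dz":0.085,"claw":0.3},
  {"rx":0,"ry":0,"rz":0,"dx":0.002,"dy":-0.008,"dz":0.09,"claw":0.3},
  {"rx":0,"ry":0,"rz":0,"dx":0.002,"dy":-0.014,"dz":0.09,"claw":0.3},
  {"rx":0,"ry":0,"rz":0,"dx":0.002,"dy":-0.018,"dz":0.09,"claw":0.3},
  {"rx":0,"ry":0,"rz":0,"dx":0.002,"dy":-0.018,"dz":0.09,"claw":0.3},
])

```text
t: 5.52
tcp_pos: [0.5207, -0.0014, 0.0387]
ee_rot: [0.999, 0.043, 0.001, 0.001]
wrist_force: [-0.2, -9.3, 18.7]
opening: 0.0426
```

```bash
python3 -c "
from h import *
st()"
```

```text
t5.53 p [ 0.5207 -0.0014  0.0387] yaw-85.1 tilt [ 0.002 -0.002 -1.   ] F [-0.2 -9.3 18.7] op0.0426
```

Request:
play_rows([
  {"rx":0,"ry":0,"rz":0,"dx":0,"dy":0.006,"dz":-0.005,"claw":-0.3},
  {"rx":0,"ry":0,"rz":0,"dx":0,"dy":0.006,"dz":-0.005,"claw":-0.3},
  {"rx":0,"ry":0,"rz":0,"dx":0,"dy":0.006,"dz":-0.005,"claw":-0.3},
  {"rx":0,"ry":0,"rz":0,"dx":0,"dy":0.006,"dz":-0.2,"claw":-0.3},
  {"rx":0,"ry":0,"rz":0,"dx":0,"dy":0.006,"dz":-0.7,"claw":-0.3},
  {"rx":0,"ry":0,"rz":0,"dx":0,"dy":0.006,"dz":-0.8,"claw":-0.5},
  {"rx":0,"ry":0,"rz":0,"dx":0,"dy":0.006,"dz":-0.8,"claw":-0.5},
])

```text
t: 6.4
tcp_pos: [0.5214, -0.0009, 0.2017]
ee_rot: [0.999, 0.044, 0.003, -0.0]
wrist_force: [-0.7, -0.4, -1.1]
opening: 0.0641
```

```bash
sed -i 's/^J0=.*/J0=np.array([.5140,.0753]);JA=5.0   # jig origin and x-axis angle (deg)/' h.py; cat > chk.py <<'E'
from meas import *
st();b,im,d,cm=blocks("wrist")
T=R.from_quat(get_obs()["ee_rot"]).as_matrix()
for x in b: print("bench",np.round(np.array(x[:2])+T[:2,1]*.003,4),np.round(x[2:5],3),x[5])
for x in blk(cm,im,d,.036,.05,.042,150):
    w=np.array(x[:2])+T[:2,1]*.003-J0;a=np.radians(JA)
    print("bed jig xy",np.round([w[0]*np.cos(a)+w[1]*np.sin(a),-w[0]*np.sin(a)+w[1]*np.cos(a)],4),"ang",round(x[2]+90-JA,1),np.round(x[3:5],3))
E
python3 chk.py
```

```text
t6.40 p [ 0.5214 -0.0009  0.2017] yaw-85.0 tilt [ 0.006  0.    -1.   ] F [-0.7 -0.4 -1.1] op0.0641
bench [ 0.604  -0.0949] [-1.00563e+02  4.50000e-02  3.20000e-02] [413.  97.]
bench [ 0.5767 -0.1863] [-9.5752e+01  4.8000e-02  3.1000e-02] [520. 144.]
bed jig xy [-0.001  -0.0775] ang 0.0 [0.042 0.031]
```

```bash
python3 - <<'E'
from h import *
b=(.604,-.0955);L=jig(.08,-.0795)
plan([[((*b,.10),-100.6)],[((*b,.029),-100.6)],[((*b,.10),-100.6)],[((L[0],L[1],.10),-85),((L[0],L[1],.058),-85)]])
E
```

```text
0 d [0.372 0.508 0.499] r [-0.001 -0.005  0.545] rows>=2.6
1 d [0.    0.    0.355] r [0. 0. 0.] rows>=1.1
2 d [ 0.     0.    -0.355] r [0. 0. 0.] rows>=1.1
3 d [-0.107 -0.481  0.   ] r [ 0.     0.    -0.545] rows>=1.6
3 d [-0.107 -0.481  0.21 ] r [ 0.     0.    -0.545] rows>=0.7
```

Request:
play_rows([
  {"rx":0,"ry":-0.005,"rz":0.545,"dx":0.37,"dy":0.51,"dz":0.3,"claw":-0.5},
  {"rx":0,"ry":-0.005,"rz":0.545,"dx":0.37,"dy":0.51,"dz":0.4,"claw":-0.5},
  {"rx":0,"ry":-0.005,"rz":0.545,"dx":0.37,"dy":0.51,"dz":0.5,"claw":-0.5},
  {"rx":0,"ry":-0.005,"rz":0.545,"dx":0.37,"dy":0.51,"dz":0.5,"claw":-0.5},
  {"rx":0,"ry":-0.005,"rz":0.545,"dx":0.37,"dy":0.51,"dz":0.5,"claw":-0.5},
])

```text
t: 7.08
tcp_pos: [0.6025, -0.0954, 0.0984]
ee_rot: [0.996, -0.092, -0.002, -0.0]
wrist_force: [0.1, 0.4, -0.1]
opening: 0.0643
```

Request:
play_rows([
  {"rx":0,"ry":0,"rz":0,"dx":0,"dy":0,"dz":0.2,"claw":-0.5},
  {"rx":0,"ry":0,"rz":0,"dx":0,"dy":0,"dz":0.35,"claw":-0.5},
  {"rx":0,"ry":0,"rz":0,"dx":0,"dy":0,"dz":0.355,"claw":-0.5},
  {"rx":0,"ry":0,"rz":0,"dx":0,"dy":0,"dz":0.355,"claw":0.3},
  {"rx":0,"ry":0,"rz":0,"dx":0,"dy":0,"dz":0.355,"claw":0.3},
  {"rx":0,"ry":0,"rz":0,"dx":0,"dy":0,"dz":0.355,"claw":0.3},
])

```text
t: 7.82
tcp_pos: [0.6034, -0.0959, 0.0293]
ee_rot: [0.996, -0.092, -0.0, -0.0]
wrist_force: [-1.8, 1.1, 10.2]
opening: 0.0434
```

Request:
play_rows([
  {"rx":0,"ry":0,"rz":0,"dx":0,"dy":0,"dz":-0.2,"claw":0.3},
  {"rx":0,"ry":0,"rz":0,"dx":0,"dy":0,"dz":-0.35,"claw":0.3},
  {"rx":0,"ry":0,"rz":0,"dx":0,"dy":0,"dz":-0.35,"claw":0.3},
])

```text
t: 8.2
tcp_pos: [0.6041, -0.0962, 0.1006]
ee_rot: [0.996, -0.092, 0.001, 0.0]
wrist_force: [0.6, 0.3, -0.4]
opening: 0.043
```

Request:
play_rows([
  {"rx":0,"ry":0,"rz":-0.545,"dx":-0.107,"dy":-0.48,"dz":0,"claw":0.3},
  {"rx":0,"ry":0,"rz":-0.545,"dx":-0.107,"dy":-0.48,"dz":0,"claw":0.3},
  {"rx":0,"ry":0,"rz":-0.545,"dx":-0.107,"dy":-0.48,"dz":0,"claw":0.3},
  {"rx":0,"ry":0,"rz":-0.545,"dx":-0.107,"dy":-0.48,"dz":0.2,"claw":0.3},
  {"rx":0,"ry":0,"rz":-0.545,"dx":-0.107,"dy":-0.48,"dz":0.2,"claw":0.3},
  {"rx":0,"ry":0,"rz":-0.545,"dx":-0.107,"dy":-0.48,"dz":0.2,"claw":0.3},
])

```text
t: 8.95
tcp_pos: [0.5997, 0.0016, 0.0584]
ee_rot: [0.999, 0.043, -0.001, -0.0]
wrist_force: [-0.3, 0.1, 0.0]
opening: 0.0432
```

```bash
cat > held.py <<'E'
import sys
from meas import *
st();o=get_obs();p=o["tcp_pos"];T=R.from_quat(o["ee_rot"]).as_matrix();cm=camera_model("wrist");im,d=get_image("wrist")
c=cloud(cm,d);q=(c-p)@T;m=(np.abs(q[...,1])<.016)&(np.abs(q[...,0])<.04)&(q[...,2]<.028)&(q[...,2]>-.03)&(d>0)
h=np.percentile(q[m],[1,50,99],axis=0);top=h[1,2];mt=m&(np.abs(q[...,2]-top)<.003);print("held x",np.percentile(q[mt][:,0],[1,99]).round(4),"top",top.round(4))
L=jig(float(sys.argv[1]),-.0795);xc=np.percentile(q[mt][:,0],[1,99]).mean()
P=np.array([L[0],L[1],.010+.032+top+.0003])-Tdown(-85)[:,0]*xc
plan([[(P,-85)]])
E
python3 held.py .08
```

```text
t8.95 p [0.5997 0.0016 0.0584] yaw-85.1 tilt [-0.002 -0.    -1.   ] F [-0.3  0.1  0. ] op0.0432
held x [-0.0136  0.0171] top -0.0013
0 d [-0.004 -0.006  0.088] r [-0.     0.002 -0.001] rows>=0.3
```

Request:
play_rows([
  {"rx":0,"ry":0,"rz":0,"dx":-0.004,"dy":0,"dz":0.05,"claw":0.3},
  {"rx":0,"ry":0,"rz":0,"dx":-0.004,"dy":0,"dz":0.087,"claw":0.3},
  {"rx":0,"ry":0,"rz":0,"dx":-0.004,"dy":-0.01,"dz":0.092,"claw":0.3},
  {"rx":0,"ry":0,"rz":0,"dx":-0.004,"dy":-0.017,"dz":0.092,"claw":0.3},
  {"rx":0,"ry":0,"rz":0,"dx":-0.004,"dy":-0.021,"dz":0.092,"claw":0.3},
  {"rx":0,"ry":0,"rz":0,"dx":-0.004,"dy":-0.021,"dz":0.092,"claw":0.3},
])

```text
t: 9.75
tcp_pos: [0.5984, 0.0058, 0.039]
ee_rot: [0.999, 0.043, -0.001, 0.0]
wrist_force: [-0.1, -2.5, 5.4]
opening: 0.0429
```

Request:
play_rows([
  {"rx":0,"ry":0,"rz":0,"dx":0,"dy":0.004,"dz":-0.003,"claw":-0.3},
  {"rx":0,"ry":0,"rz":0,"dx":0,"dy":0.004,"dz":-0.003,"claw":-0.3},
  {"rx":0,"ry":0,"rz":0,"dx":0,"dy":0.004,"dz":-0.003,"claw":-0.3},
  {"rx":0,"ry":0,"rz":0,"dx":0,"dy":0.004,"dz":-0.2,"claw":-0.3},
  {"rx":0,"ry":0,"rz":0,"dx":0,"dy":0.3,"dz":-0.6,"claw":-0.3},
  {"rx":0,"ry":0,"rz":0,"dx":0,"dy":0.4,"dz":-0.8,"claw":-0.5},
  {"rx":0,"ry":0,"rz":0,"dx":0,"dy":0.4,"dz":-0.8,"claw":-0.5},
  {"rx":0,"ry":0,"rz":0,"dx":0,"dy":0.4,"dz":-0.8,"claw":-0.5},
])

```text
t: 10.75
tcp_pos: [0.6058, -0.0741, 0.1997]
ee_rot: [0.999, 0.043, -0.0, -0.0]
wrist_force: [-0.2, 0.4, -0.0]
opening: 0.0643
```

```bash
python3 chk.py; python3 - <<'E'
from h import *
b=(.5767,-.1875);L=jig(.04,-.0795)
plan([[((*b,.10),-95.8)],[((*b,.029),-95.8)],[((*b,.10),-95.8)],[((L[0],L[1],.10),-85),((L[0],L[1],.058),-85)]])
E
```

```text
t10.75 p [ 0.6058 -0.0741  0.1997] yaw-85.1 tilt [-0.001  0.    -1.   ] F [-0.2  0.4 -0. ] op0.0643
bench [ 0.6097 -0.0014] [-1.20791e+02  5.20000e-02  2.90000e-02] [193. 180.]
bench [ 0.5785 -0.1878] [-9.5478e+01  4.6000e-02  3.3000e-02] [413. 235.]
bench [ 0.4518 -0.097 ] [-1.18685e+02  4.60000e-02  3.60000e-02] [290. 355.]
bed jig xy [ 0.0798 -0.0787] ang -0.0 [0.043 0.031]
0 d [-0.191  0.558  0.493] r [-0.001  0.005  0.377] rows>=2.5
1 d [0.    0.    0.355] r [0. 0. 0.] rows>=1.1
2 d [ 0.     0.    -0.355] r [0. 0. 0.] rows>=1.1
3 d [-0.174 -0.923  0.   ] r [ 0.     0.    -0.377] rows>=3.0
3 d [-0.174 -0.923  0.21 ] r [ 0.     0.    -0.377] rows>=0.7
```

Request:
play_rows([
  {"rx":0,"ry":0.005,"rz":0.377,"dx":-0.187,"dy":0.56,"dz":0.3,"claw":-0.5},
  {"rx":0,"ry":0.005,"rz":0.377,"dx":-0.187,"dy":0.56,"dz":0.4,"claw":-0.5},
  {"rx":0,"ry":0.005,"rz":0.377,"dx":-0.187,"dy":0.56,"dz":0.493,"claw":-0.5},
  {"rx":0,"ry":0.005,"rz":0.377,"dx":-0.187,"dy":0.56,"dz":0.493,"claw":-0.5},
  {"rx":0,"ry":0.005,"rz":0.377,"dx":-0.187,"dy":0.56,"dz":0.493,"claw":-0.5},
])

```text
t: 11.42
tcp_pos: [0.5784, -0.1867, 0.1009]
ee_rot: [0.999, -0.05, 0.0, -0.0]
wrist_force: [0.3, -0.1, -0.1]
opening: 0.0643
```

Request:
play_rows([
  {"rx":0,"ry":0,"rz":0,"dx":0,"dy":0,"dz":0.2,"claw":-0.5},
  {"rx":0,"ry":0,"rz":0,"dx":0,"dy":0,"dz":0.35,"claw":-0.5},
  {"rx":0,"ry":0,"rz":0,"dx":0,"dy":0,"dz":0.355,"claw":-0.5},
  {"rx":0,"ry":0,"rz":0,"dx":0,"dy":0,"dz":0.355,"claw":0.3},
  {"rx":0,"ry":0,"rz":0,"dx":0,"dy":0,"dz":0.355,"claw":0.3},
  {"rx":0,"ry":0,"rz":0,"dx":0,"dy":0,"dz":0.355,"claw":0.3},
])

```text
t: 12.18
tcp_pos: [0.5787, -0.1881, 0.0312]
ee_rot: [0.999, -0.05, 0.001, 0.0]
wrist_force: [-0.7, 2.3, 9.1]
opening: 0.0435
```

Request:
play_rows([
  {"rx":0,"ry":0,"rz":0,"dx":0,"dy":0,"dz":-0.2,"claw":0.3},
  {"rx":0,"ry":0,"rz":0,"dx":0,"dy":0,"dz":-0.35,"claw":0.3},
  {"rx":0,"ry":0,"rz":0,"dx":0,"dy":0,"dz":-0.35,"claw":0.3},
])

```text
t: 12.55
tcp_pos: [0.579, -0.1885, 0.1025]
ee_rot: [0.999, -0.051, 0.002, 0.0]
wrist_force: [0.5, -0.4, -0.4]
opening: 0.043
```

Request:
play_rows([
  {"rx":0,"ry":0,"rz":-0.377,"dx":-0.174,"dy":-0.92,"dz":0,"claw":0.3},
  {"rx":0,"ry":0,"rz":-0.377,"dx":-0.174,"dy":-0.92,"dz":0,"claw":0.3},
  {"rx":0,"ry":0,"rz":-0.377,"dx":-0.174,"dy":-0.92,"dz":0,"claw":0.3},
  {"rx":0,"ry":0,"rz":-0.377,"dx":-0.174,"dy":-0.92,"dz":0,"claw":0.3},
  {"rx":0,"ry":0,"rz":-0.377,"dx":-0.174,"dy":-0.92,"dz":0.2,"claw":0.3},
  {"rx":0,"ry":0,"rz":-0.377,"dx":-0.174,"dy":-0.92,"dz":0.2,"claw":0.3},
  {"rx":0,"ry":0,"rz":-0.377,"dx":-0.174,"dy":-0.92,"dz":0.2,"claw":0.3},
])

```text
t: 13.42
tcp_pos: [0.5621, -0.0023, 0.0604]
ee_rot: [0.999, 0.043, 0.0, 0.0]
wrist_force: [0.1, 0.4, -1.2]
opening: 0.043
```

```bash
python3 held.py .04
```

```text
t13.43 p [ 0.5621 -0.0023  0.0604] yaw-85.0 tilt [ 0.001  0.    -1.   ] F [ 0.1  0.4 -1.2] op0.0430
held x [-0.0168  0.0138] top 0.0025
0 d [ 0.001 -0.009  0.079] r [-0.    -0.003 -0.001] rows>=0.3
```

Request:
play_rows([
  {"rx":0,"ry":0,"rz":0,"dx":0.001,"dy":0,"dz":0.05,"claw":0.3},
  {"rx":0,"ry":0,"rz":0,"dx":0.001,"dy":0,"dz":0.087,"claw":0.3},
  {"rx":0,"ry":0,"rz":0,"dx":0.001,"dy":-0.012,"dz":0.094,"claw":0.3},
  {"rx":0,"ry":0,"rz":0,"dx":0.001,"dy":-0.02,"dz":0.094,"claw":0.3},
  {"rx":0,"ry":0,"rz":0,"dx":0.001,"dy":-0.025,"dz":0.094,"claw":0.3},
  {"rx":0,"ry":0,"rz":0,"dx":0.001,"dy":-0.025,"dz":0.094,"claw":0.3},
])

```text
t: 14.22
tcp_pos: [0.562, 0.0023, 0.0409]
ee_rot: [0.999, 0.043, 0.001, 0.001]
wrist_force: [-0.0, -6.1, 10.5]
opening: 0.0426
```

Request:
play_rows([
  {"rx":0,"ry":0,"rz":0,"dx":0,"dy":0.004,"dz":-0.003,"claw":-0.3},
  {"rx":0,"ry":0,"rz":0,"dx":0,"dy":0.004,"dz":-0.003,"claw":-0.3},
  {"rx":0,"ry":0,"rz":0,"dx":0,"dy":0.004,"dz":-0.003,"claw":-0.3},
  {"rx":0,"ry":0,"rz":0,"dx":0,"dy":0.004,"dz":-0.2,"claw":-0.3},
  {"rx":0,"ry":0,"rz":0,"dx":-0.2,"dy":0.15,"dz":-0.6,"claw":-0.3},
  {"rx":0,"ry":0,"rz":0,"dx":-0.4,"dy":0.2,"dz":-0.8,"claw":-0.5},
  {"rx":0,"ry":0,"rz":0,"dx":-0.4,"dy":0.2,"dz":-0.8,"claw":-0.5},
  {"rx":0,"ry":0,"rz":0,"dx":-0.4,"dy":0.2,"dz":-0.8,"claw":-0.5},
])

```text
t: 15.22
tcp_pos: [0.4853, -0.0439, 0.2017]
ee_rot: [0.999, 0.043, 0.001, -0.0]
wrist_force: [1.1, 0.5, 0.0]
opening: 0.0643
```

```bash
python3 chk.py; python3 - <<'E'
from h import *
b=(.4505,-.0975);L=jig(-.04,-.0795)
plan([[((*b,.10),-118.6)],[((*b,.029),-118.6)],[((*b,.10),-118.6)],[((L[0],L[1],.10),-85),((L[0],L[1],.058),-85)]])
E
```

```text
t15.22 p [ 0.4853 -0.0439  0.2017] yaw-85.0 tilt [ 0.002  0.    -1.   ] F [1.1 0.5 0. ] op0.0643
bench [ 0.4487 -0.0961] [-1.19083e+02  4.50000e-02  3.20000e-02] [338. 239.]
bed jig xy [ 0.0783 -0.0779] ang -0.1 [0.043 0.031]
bed jig xy [ 0.0389 -0.0782] ang -0.1 [0.043 0.031]
bed jig xy [-0.0018 -0.0782] ang -0.1 [0.043 0.031]
0 d [-0.199  0.255  0.503] r [-1.000e-03 -2.000e-03  1.173e+00] rows>=3.1
1 d [0.    0.    0.355] r [0. 0. 0.] rows>=1.1
2 d [ 0.     0.    -0.355] r [0. 0. 0.] rows>=1.1
3 d [-0.081 -0.469  0.   ] r [ 0.     0.    -1.173] rows>=3.1
3 d [-0.081 -0.469  0.21 ] r [ 0.     0.    -1.173] rows>=0.7
```

Request:
play_rows([
  {"rx":0,"ry":0,"rz":1.0,"dx":-0.203,"dy":0.25,"dz":0.2,"claw":-0.5},
  {"rx":0,"ry":0,"rz":1.0,"dx":-0.203,"dy":0.25,"dz":0.4,"claw":-0.5},
  {"rx":0,"ry":0,"rz":1.0,"dx":-0.203,"dy":0.25,"dz":0.5,"claw":-0.5},
  {"rx":0,"ry":0,"rz":1.0,"dx":-0.203,"dy":0.25,"dz":0.5,"claw":-0.5},
  {"rx":0,"ry":0,"rz":1.0,"dx":-0.203,"dy":0.25,"dz":0.5,"claw":-0.5},
  {"rx":0,"ry":0,"rz":1.0,"dx":-0.203,"dy":0.25,"dz":0.5,"claw":-0.5},
])

```text
t: 16.02
tcp_pos: [0.4496, -0.0967, 0.1012]
ee_rot: [0.979, -0.204, 0.001, -0.0]
wrist_force: [-1.5, -0.6, 0.4]
opening: 0.0641
```

```bash
python3 chk.py; python3 - <<'E'
from h import *
b=(.4492,-.0968);L=jig(-.04,-.0795)
plan([[((*b,.10),-118.8),((*b,.0295),-118.8)],[((*b,.10),-113.6)],[((L[0],L[1],.10),-85),((L[0],L[1],.058),-85)]])
E
```

```text
t16.02 p [ 0.4496 -0.0967  0.1012] yaw-113.5 tilt [ 0.001  0.    -1.   ] F [-1.5 -0.6  0.4] op0.0641
bench [ 0.4467 -0.0981] [-1.18558e+02  4.30000e-02  3.30000e-02] [283. 233.]
bed jig xy [ 0.0363 -0.0821] ang 0.3 [0.041 0.032]
bed jig xy [-0.0039 -0.0797] ang -0.0 [0.045 0.032]
0 d [-0.002  0.001  0.006] r [-0.001 -0.002  0.183] rows>=0.5
0 d [-0.002  0.002  0.358] r [-0.001 -0.002  0.183] rows>=1.1
1 d [ 0.     0.    -0.353] r [ 0.     0.    -0.182] rows>=1.1
2 d [-0.033 -0.474  0.   ] r [ 0.     0.    -0.998] rows>=2.7
2 d [-0.033 -0.474  0.21 ] r [ 0.     0.    -0.998] rows>=0.7
```

Request:
play_rows([
  {"rx":0,"ry":0,"rz":0.183,"dx":-0.008,"dy":0,"dz":0.1,"claw":-0.5},
  {"rx":0,"ry":0,"rz":0.183,"dx":-0.008,"dy":0,"dz":0.3,"claw":-0.5},
  {"rx":0,"ry":0,"rz":0.183,"dx":-0.008,"dy":0,"dz":0.36,"claw":-0.5},
  {"rx":0,"ry":0,"rz":0.183,"dx":-0.008,"dy":0,"dz":0.36,"claw":-0.5},
  {"rx":0,"ry":0,"rz":0.183,"dx":-0.008,"dy":0,"dz":0.36,"claw":0.3},
  {"rx":0,"ry":0,"rz":0.183,"dx":-0.008,"dy":0,"dz":0.36,"claw":0.3},
  {"rx":0,"ry":0,"rz":0.183,"dx":-0.008,"dy":0,"dz":0.36,"claw":0.3},
])

```text
t: 16.95
tcp_pos: [0.4482, -0.0963, 0.0299]
ee_rot: [0.968, -0.249, 0.001, -0.0]
wrist_force: [-1.1, 0.2, 9.9]
opening: 0.0434
```

Request:
play_rows([
  {"rx":0,"ry":0,"rz":0,"dx":0,"dy":0,"dz":-0.2,"claw":0.3},
  {"rx":0,"ry":0,"rz":-0.18,"dx":0,"dy":0,"dz":-0.35,"claw":0.3},
  {"rx":0,"ry":0,"rz":-0.18,"dx":0,"dy":0,"dz":-0.35,"claw":0.3},
])

```text
t: 17.32
tcp_pos: [0.4487, -0.0962, 0.1009]
ee_rot: [0.979, -0.205, 0.002, -0.0]
wrist_force: [-0.8, 0.0, -1.1]
opening: 0.0427
```

Request:
play_rows([
  {"rx":0,"ry":0,"rz":-1.0,"dx":-0.03,"dy":-0.47,"dz":0,"claw":0.3},
  {"rx":0,"ry":0,"rz":-1.0,"dx":-0.03,"dy":-0.47,"dz":0,"claw":0.3},
  {"rx":0,"ry":0,"rz":-1.0,"dx":-0.03,"dy":-0.47,"dz":0,"claw":0.3},
  {"rx":0,"ry":0,"rz":-1.0,"dx":-0.03,"dy":-0.47,"dz":0,"claw":0.3},
  {"rx":0,"ry":0,"rz":-1.0,"dx":-0.03,"dy":-0.47,"dz":0.2,"claw":0.3},
  {"rx":0,"ry":0,"rz":-1.0,"dx":-0.03,"dy":-0.47,"dz":0.2,"claw":0.3},
  {"rx":0,"ry":0,"rz":-1.0,"dx":-0.03,"dy":-0.47,"dz":0.2,"claw":0.3},
])

```text
t: 18.2
tcp_pos: [0.4801, -0.0081, 0.0594]
ee_rot: [0.999, 0.042, 0.0, -0.0]
wrist_force: [-0.1, 0.6, 0.0]
opening: 0.0433
```

```bash
python3 held.py -.04; python3 - <<'E'
from h import *
im,d=get_image("wrist");cv2.imwrite("pics/w4.png",cv2.resize(im,(800,600)))
E
```

```text
t18.20 p [ 0.4801 -0.0081  0.0594] yaw-85.2 tilt [ 0.  0. -1.] F [-0.1  0.6  0. ] op0.0433
held x [-0.0162  0.0146] top -0.0002
0 d [ 0.008 -0.002  0.088] r [-0.    -0.002 -0.006] rows>=0.3
```

View pics/w4.png

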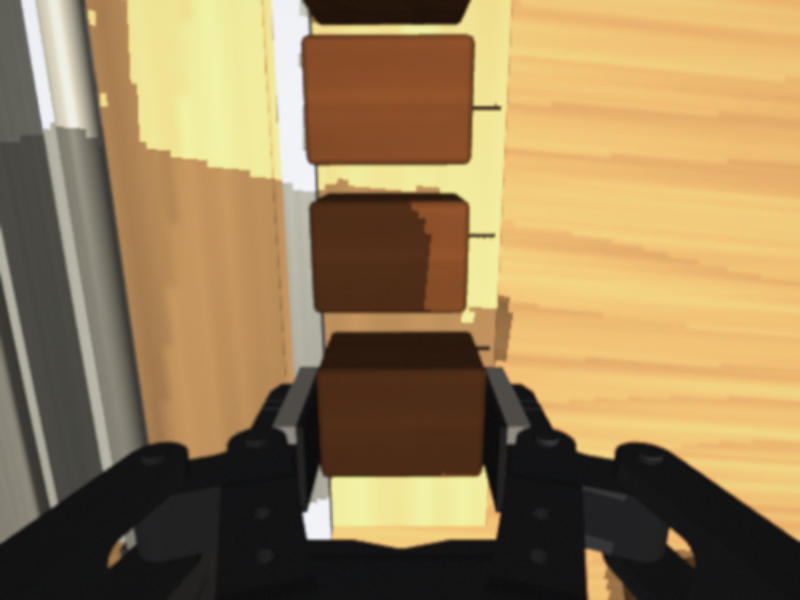

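The held block is square over the −40 line, and the placed blocks at (388,98) and (390,252) sit on their lines.

Request:
play_rows([
  {"rx":0,"ry":0,"rz":0,"dx":0.006,"dy":0,"dz":0.05,"claw":0.3},
  {"rx":0,"ry":0,"rz":-0.006,"dx":0.006,"dy":0,"dz":0.087,"claw":0.3},
  {"rx":0,"ry":0,"rz":-0.006,"dx":0.006,"dy":-0.008,"dz":0.094,"claw":0.3},
  {"rx":0,"ry":0,"rz":-0.006,"dx":0.006,"dy":-0.014,"dz":0.094,"claw":0.3},
  {"rx":0,"ry":0,"rz":-0.006,"dx":0.006,"dy":-0.019,"dz":0.094,"claw":0.3},
  {"rx":0,"ry":0,"rz":-0.006,"dx":0.006,"dy":-0.019,"dz":0.094,"claw":0.3},
])

```text
t: 19.05
tcp_pos: [0.4812, -0.0045, 0.0399]
ee_rot: [0.999, 0.044, 0.0, 0.0]
wrist_force: [-0.6, -4.6, 8.7]
opening: 0.0432
```

Request:
play_rows([
  {"rx":0,"ry":0,"rz":0,"dx":0,"dy":0.004,"dz":-0.003,"claw":-0.3},
  {"rx":0,"ry":0,"rz":0,"dx":0,"dy":0.004,"dz":-0.003,"claw":-0.3},
  {"rx":0,"ry":0,"rz":0,"dx":0,"dy":0.004,"dz":-0.003,"claw":-0.3},
  {"rx":0,"ry":0,"rz":0,"dx":0,"dy":0.004,"dz":-0.3,"claw":-0.3},
  {"rx":0,"ry":0,"rz":0,"dx":0.15,"dy":0,"dz":-0.6,"claw":-0.3},
  {"rx":0,"ry":0,"rz":0,"dx":0.2,"dy":-0.1,"dz":-0.9,"claw":-0.3},
  {"rx":0,"ry":0,"rz":0,"dx":0.2,"dy":-0.1,"dz":-0.9,"claw":-0.3},
  {"rx":0,"ry":0,"rz":0,"dx":0.2,"dy":-0.1,"dz":-0.9,"claw":-0.3},
])

```text
t: 20.05
tcp_pos: [0.5188, 0.0197, 0.2196]
ee_rot: [0.999, 0.045, -0.0, -0.0]
wrist_force: [-0.5, 0.6, -1.4]
opening: 0.0555
```

```bash
python3 chk.py; python3 - <<'E'
from h import *
im,d=get_image("wrist");cv2.imwrite("pics/w5.png",cv2.resize(im,(800,600)))
E
```

```text
t20.05 p [0.5188 0.0197 0.2196] yaw-84.9 tilt [-0.  0. -1.] F [-0.5  0.6 -1.4] op0.0555
bed jig xy [ 0.0788 -0.0769] ang 0.2 [0.043 0.03 ]
bed jig xy [ 0.0397 -0.077 ] ang 0.2 [0.043 0.031]
bed jig xy [-0.0016 -0.077 ] ang 0.1 [0.043 0.032]
bed jig xy [-0.0396 -0.0764] ang 0.1 [0.043 0.032]
```

View pics/w5.png

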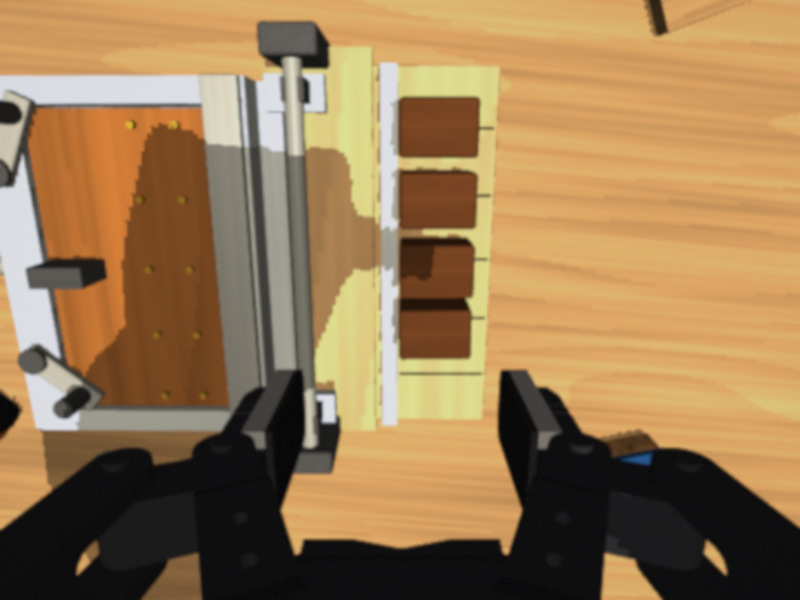

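All four blocks sit on lines +80, +40, 0 and −40, square and against the fence. Next are the latches: move above the carrier and find pegs and tab from the depth.

```bash
python3 - <<'E'
from h import *
L=jig(0,.13);plan([[(( L[0],L[1],.21),-85)]])
E
```

```text
0 d [ 0.004 -0.931  0.043] r [-0.     0.004  0.002] rows>=3.0
```

Request:
play_rows([
  {"rx":0,"ry":0,"rz":0,"dx":0,"dy":-0.93,"dz":0.04,"claw":0.0},
  {"rx":0,"ry":0,"rz":0,"dx":0,"dy":-0.93,"dz":0.04,"claw":0.0},
  {"rx":0,"ry":0,"rz":0,"dx":0,"dy":-0.93,"dz":0.04,"claw":0.0},
  {"rx":0,"ry":0,"rz":0,"dx":0,"dy":-0.93,"dz":0.04,"claw":0.0},
  {"rx":0,"ry":0,"rz":0,"dx":0,"dy":-0.93,"dz":0.04,"claw":0.0},
  {"rx":0,"ry":0,"rz":0,"dx":0,"dy":-0.93,"dz":0.04,"claw":0.0},
])

```text
t: 20.9
tcp_pos: [0.5027, 0.2035, 0.2115]
ee_rot: [0.999, 0.043, -0.0, 0.0]
wrist_force: [-0.3, 0.2, 0.2]
opening: 0.0427
```

```bash
cat > pegs.py <<'E'
from h import *
import sys
st();cm=camera_model("wrist");im,d=get_image("wrist");o=get_obs();T=R.from_quat(o["ee_rot"]).as_matrix()
c=cloud(cm,d)+T[:,1]*.0027;w=c[...,:2]-J0;a=np.radians(JA)
jx=w[...,0]*np.cos(a)+w[...,1]*np.sin(a);jy=-w[...,0]*np.sin(a)+w[...,1]*np.cos(a)
m=((d>0)&(c[...,2]>.061)&(c[...,2]<.080)&(jy>.09)&(jy<.24)&(np.abs(jx)<.12)).astype(np.uint8)
n,l,s,ce=cv2.connectedComponentsWithStats(m)
for i in range(1,n):
    if s[i,4]>25:
        k=l==i;print("n",s[i,4],"jig",jx[k].mean().round(4),jy[k].mean().round(4),"rng",np.ptp(jx[k]).round(3),np.ptp(jy[k]).round(3),"z",np.median(c[k][:,2]).round(4),"px",(ce[i]/.7).round())
if len(sys.argv)>1: cv2.imwrite(f"pics/{sys.argv[1]}.png",cv2.resize(im,(800,600)))
E
python3 pegs.py w6
```

```text
t20.90 p [0.5027 0.2035 0.2115] yaw-85.0 tilt [-0. -0. -1.] F [-0.3  0.2  0.2] op0.0427
n 259 jig 0.086 0.15 rng 0.012 0.012 z 0.0688 px [356. 110.]
n 669 jig 0.001 0.1315 rng 0.012 0.029 z 0.0668 px [395. 282.]
n 214 jig -0.0758 0.1391 rng 0.012 0.011 z 0.0687 px [382. 415.]
```

View pics/w6.png

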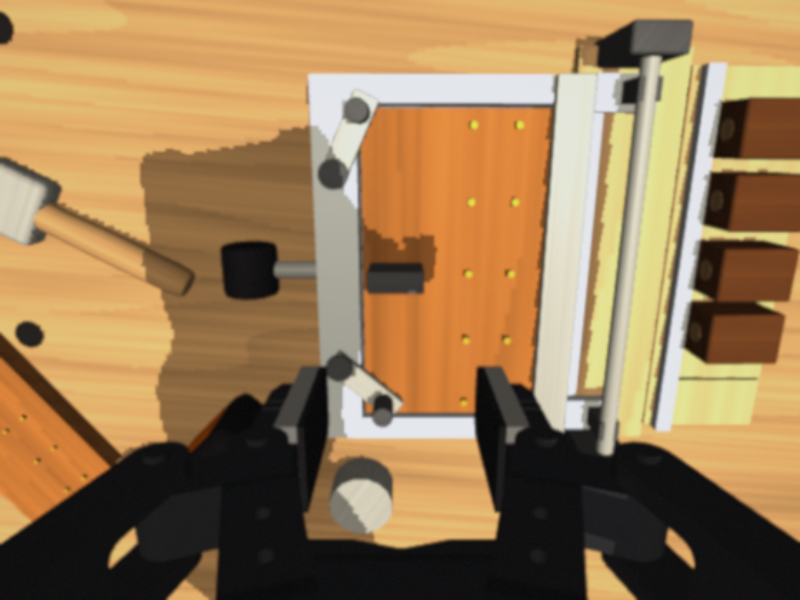

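```bash
python3 - <<'E'
from h import *
cm=camera_model("wrist");im,d=get_image("wrist");c=cloud(cm,d)
for px in [(332,173),(340,366),(350,140),(325,250),(420,330),(250,268)]:
    u,v=int(px[0]*.7),int(px[1]*.7);print(px,np.median(c[v-2:v+3,u-2:u+3].reshape(-1,3),0).round(4))
A=-85
B=jig(.087,.1495);Bc=jig(.055,.1285)
pts=[jig(.055+.034*np.sin(t),.163-.034*np.cos(t)) for t in (1.15,.9,.6,.3,0,-.05)]
s=lambda p,z:((p[0],p[1],z),A)
plan([[s(B,.13),s(B,.072)],[s(p,.072) for p in pts]])
E
```

```text
(332, 173) [0.5551 0.2471 0.052 ]
(340, 366) [0.447  0.2374 0.0519]
(350, 140) [0.5724 0.2395 0.049 ]
(325, 250) [0.5122 0.25   0.043 ]
(420, 330) [0.4699 0.1919 0.0414]
(250, 268) [0.5003 0.2897 0.0488]
0 d [ 0.435 -0.103  0.409] r [ 0.  0. -0.] rows>=1.9
0 d [ 0.435 -0.103  0.699] r [ 0.  0. -0.] rows>=0.9
1 d [-0.005  0.002  0.   ] r [0. 0. 0.] rows>=0.0
1 d [-0.027  0.038  0.   ] r [0. 0. 0.] rows>=0.1
1 d [-0.064  0.073  0.   ] r [0. 0. 0.] rows>=0.2
1 d [-0.11   0.095  0.   ] r [0. 0. 0.] rows>=0.2
1 d [-0.16   0.103  0.   ] r [0. 0. 0.] rows>=0.2
1 d [-0.168  0.102  0.   ] r [0. 0. 0.] rows>=0.0
```

Request:
play_rows([
  {"rx":0,"ry":0,"rz":0,"dx":0.435,"dy":-0.103,"dz":0.3,"claw":0.3},
  {"rx":0,"ry":0,"rz":0,"dx":0.435,"dy":-0.103,"dz":0.4,"claw":0.3},
  {"rx":0,"ry":0,"rz":0,"dx":0.435,"dy":-0.103,"dz":0.4,"claw":0.3},
  {"rx":0,"ry":0,"rz":0,"dx":0.435,"dy":-0.103,"dz":0.6,"claw":0.3},
  {"rx":0,"ry":0,"rz":0,"dx":0.435,"dy":-0.103,"dz":0.68,"claw":0.3},
  {"rx":0,"ry":0,"rz":0,"dx":0.435,"dy":-0.103,"dz":0.68,"claw":0.9},
  {"rx":0,"ry":0,"rz":0,"dx":0.435,"dy":-0.103,"dz":0.68,"claw":0.9},
  {"rx":0,"ry":0,"rz":0,"dx":0.435,"dy":-0.103,"dz":0.68,"claw":0.9},
], force=20)

```text
t: 22.0
tcp_pos: [0.5873, 0.233, 0.0766]
ee_rot: [0.999, 0.044, 0.0, -0.0]
wrist_force: [-1.7, -1.4, -5.0]
opening: 0.0103
```

```bash
python3 - <<'E'
from h import *
st();o=get_obs()["tcp_pos"];a=np.radians(JA);w=o[:2]-J0;print("jig",w[0]*np.cos(a)+w[1]*np.sin(a),-w[0]*np.sin(a)+w[1]*np.cos(a))
E
```

```text
t22.00 p [0.5873 0.233  0.0766] yaw-84.9 tilt [ 0.  0. -1.] F [-1.7 -1.4 -5. ] op0.0103
jig 0.08680027726078843 0.15074905724816232
```

Request:
play_rows([
  {"rx":0,"ry":0,"rz":0,"dx":-0.026,"dy":0.044,"dz":0,"claw":0.9},
  {"rx":0,"ry":0,"rz":0,"dx":-0.063,"dy":0.079,"dz":0,"claw":0.9},
  {"rx":0,"ry":0,"rz":0,"dx":-0.109,"dy":0.101,"dz":0,"claw":0.9},
  {"rx":0,"ry":0,"rz":0,"dx":-0.142,"dy":0.108,"dz":0,"claw":0.9},
  {"rx":0,"ry":0,"rz":0,"dx":-0.159,"dy":0.109,"dz":0,"claw":0.9},
  {"rx":0,"ry":0,"rz":0,"dx":-0.166,"dy":0.109,"dz":0,"claw":0.9},
  {"rx":0,"ry":0,"rz":0,"dx":-0.168,"dy":0.109,"dz":0,"claw":0.9},
])

```text
t: 22.88
tcp_pos: [0.5588, 0.2101, 0.0773]
ee_rot: [0.999, 0.045, 0.004, -0.002]
wrist_force: [18.4, 11.5, -9.3]
opening: 0.0105
```

```bash
cat > jp.py <<'E'
from h import *
st();o=get_obs()["tcp_pos"];a=np.radians(JA);w=o[:2]-J0;print("jig",(w[0]*np.cos(a)+w[1]*np.sin(a)).round(4),(-w[0]*np.sin(a)+w[1]*np.cos(a)).round(4))
E
python3 jp.py
```

```text
t22.88 p [0.5588 0.2101 0.0773] yaw-84.9 tilt [ 0.008  0.004 -1.   ] F [18.4 11.5 -9.3] op0.0105
jig 0.0563 0.1303
```

Request:
play_rows([
  {"rx":0,"ry":0,"rz":0,"dx":0.008,"dy":-0.005,"dz":0,"claw":0.55},
  {"rx":0,"ry":0,"rz":0,"dx":0.008,"dy":-0.005,"dz":0,"claw":0.55},
  {"rx":0,"ry":0,"rz":0,"dx":0.008,"dy":-0.005,"dz":-0.1,"claw":0.55},
  {"rx":0,"ry":0,"rz":0,"dx":0.008,"dy":-0.005,"dz":-0.3,"claw":0.55},
  {"rx":0,"ry":0,"rz":0,"dx":0.008,"dy":-0.005,"dz":-0.6,"claw":0.4},
  {"rx":0,"ry":0,"rz":0,"dx":-0.3,"dy":-0.04,"dz":-0.7,"claw":0.4},
  {"rx":0,"ry":0,"rz":0,"dx":-0.3,"dy":-0.04,"dz":-0.7,"claw":0.4},
  {"rx":0,"ry":0,"rz":0,"dx":-0.3,"dy":-0.04,"dz":-0.7,"claw":0.4},
])

```text
t: 23.88
tcp_pos: [0.4957, 0.211, 0.2161]
ee_rot: [0.999, 0.044, 0.0, -0.0]
wrist_force: [0.4, -0.1, -0.5]
opening: 0.0259
```

```bash
python3 pegs.py; python3 jp.py;python3 - <<'E'
from h import *
B=jig(-.0762,.139);s=lambda p,z:((p[0],p[1],z),-85)
plan([[s(B,.13),s(B,.0755)]])
E
```

```text
t23.88 p [0.4957 0.211  0.2161] yaw-84.9 tilt [ 0.001  0.    -1.   ] F [ 0.4 -0.1 -0.5] op0.0259
n 219 jig 0.0552 0.1306 rng 0.011 0.011 z 0.0689 px [413. 162.]
n 670 jig 0.0008 0.1316 rng 0.012 0.03 z 0.0668 px [411. 269.]
n 202 jig -0.0759 0.1391 rng 0.012 0.011 z 0.0686 px [396. 401.]
t23.93 p [0.4959 0.2109 0.2157] yaw-84.9 tilt [ 0.  0. -1.] F [-0.3  0.2  0.3] op0.0258
jig -0.0062 0.1367
0 d [-0.35  -0.012  0.428] r [-0.    -0.001  0.003] rows>=1.8
0 d [-0.35  -0.012  0.701] r [-0.    -0.001  0.003] rows>=0.9
```

Request:
play_rows([
  {"rx":0,"ry":0,"rz":0,"dx":-0.35,"dy":-0.012,"dz":0.2,"claw":0.4},
  {"rx":0,"ry":0,"rz":0,"dx":-0.35,"dy":-0.012,"dz":0.4,"claw":0.4},
  {"rx":0,"ry":0,"rz":0,"dx":-0.35,"dy":-0.012,"dz":0.4,"claw":0.4},
  {"rx":0,"ry":0,"rz":0,"dx":-0.35,"dy":-0.012,"dz":0.6,"claw":0.4},
  {"rx":0,"ry":0,"rz":0,"dx":-0.35,"dy":-0.012,"dz":0.7,"claw":0.4},
  {"rx":0,"ry":0,"rz":0,"dx":-0.35,"dy":-0.012,"dz":0.7,"claw":0.9},
  {"rx":0,"ry":0,"rz":0,"dx":-0.35,"dy":-0.012,"dz":0.7,"claw":0.9},
  {"rx":0,"ry":0,"rz":0,"dx":-0.35,"dy":-0.012,"dz":0.7,"claw":0.9},
])

```text
t: 24.92
tcp_pos: [0.4261, 0.2075, 0.0766]
ee_rot: [0.999, 0.044, 0.001, -0.0]
wrist_force: [2.6, 0.4, -10.7]
opening: 0.0107
```

Request:
play_rows([
  {"rx":0,"ry":0,"rz":0,"dx":0.032,"dy":0.022,"dz":0,"claw":0.9},
  {"rx":0,"ry":0,"rz":0,"dx":0.071,"dy":0.038,"dz":0,"claw":0.9},
  {"rx":0,"ry":0,"rz":0,"dx":0.096,"dy":0.042,"dz":0,"claw":0.9},
  {"rx":0,"ry":0,"rz":0,"dx":0.108,"dy":0.043,"dz":0,"claw":0.9},
  {"rx":0,"ry":0,"rz":0,"dx":0.114,"dy":0.043,"dz":0,"claw":0.9},
  {"rx":0,"ry":0,"rz":0,"dx":0.114,"dy":0.043,"dz":0,"claw":0.9},
])

```text
t: 25.68
tcp_pos: [0.4493, 0.2008, 0.0761]
ee_rot: [0.999, 0.044, 0.0, -0.0]
wrist_force: [0.4, 3.8, 0.5]
opening: 0.0104
```

```bash
python3 jp.py
```

```text
t25.68 p [0.4493 0.2008 0.0761] yaw-84.9 tilt [ 0.001  0.001 -1.   ] F [0.4 3.8 0.5] op0.0104
jig -0.0535 0.1307
```

Request:
play_rows([
  {"rx":0,"ry":0,"rz":0,"dx":0.006,"dy":0,"dz":0,"claw":0.9},
  {"rx":0,"ry":0,"rz":0,"dx":0.012,"dy":0,"dz":0,"claw":0.9},
  {"rx":0,"ry":0,"rz":0,"dx":0.012,"dy":0,"dz":0,"claw":0.9},
])

```text
t: 26.05
tcp_pos: [0.4508, 0.201, 0.0757]
ee_rot: [0.999, 0.045, -0.001, -0.0]
wrist_force: [-5.1, 4.1, 0.4]
opening: 0.0107
```

```bash
python3 jp.py
```

```text
t26.05 p [0.4508 0.201  0.0757] yaw-84.9 tilt [-0.001 -0.    -1.   ] F [-5.1  4.1  0.4] op0.0107
jig -0.0521 0.1307
```

Request:
play_rows([
  {"rx":0,"ry":0,"rz":0,"dx":0.004,"dy":0,"dz":0,"claw":0.9},
  {"rx":0,"ry":0,"rz":0,"dx":0.006,"dy":0,"dz":0,"claw":0.9},
  {"rx":0,"ry":0,"rz":0,"dx":0.006,"dy":0,"dz":0,"claw":0.9},
])

```text
t: 26.42
tcp_pos: [0.4519, 0.2011, 0.0757]
ee_rot: [0.999, 0.044, -0.001, -0.0]
wrist_force: [-4.5, 4.6, -0.6]
opening: 0.0109
```

```bash
python3 jp.py
```

```text
t26.43 p [0.4519 0.2011 0.0757] yaw-84.9 tilt [-0.002 -0.    -1.   ] F [-4.5  4.6 -0.6] op0.0109
jig -0.0509 0.1307
```

Request:
play_rows([
  {"rx":0,"ry":0,"rz":0,"dx":0,"dy":0,"dz":0,"claw":0.55},
  {"rx":0,"ry":0,"rz":0,"dx":0,"dy":0,"dz":0,"claw":0.55},
  {"rx":0,"ry":0,"rz":0,"dx":0,"dy":0,"dz":-0.1,"claw":0.55},
  {"rx":0,"ry":0,"rz":0,"dx":0,"dy":0,"dz":-0.3,"claw":0.55},
  {"rx":0,"ry":0,"rz":0,"dx":0,"dy":0,"dz":-0.6,"claw":0.4},
  {"rx":0,"ry":0,"rz":0,"dx":0.26,"dy":0,"dz":-0.7,"claw":0.2},
  {"rx":0,"ry":0,"rz":0,"dx":0.26,"dy":0,"dz":-0.7,"claw":0.2},
  {"rx":0,"ry":0,"rz":0,"dx":0.26,"dy":0,"dz":-0.7,"claw":0.2},
])

```text
t: 27.42
tcp_pos: [0.5037, 0.2053, 0.2154]
ee_rot: [0.999, 0.044, -0.001, 0.0]
wrist_force: [0.0, 1.1, -0.2]
opening: 0.034
```

```bash
python3 pegs.py w7; python3 jp.py
```

```text
t27.43 p [0.5037 0.2053 0.2154] yaw-84.9 tilt [-0.001 -0.    -1.   ] F [ 0.   1.1 -0.2] op0.0340
n 218 jig 0.0553 0.1305 rng 0.011 0.011 z 0.069 px [400. 177.]
n 631 jig 0.001 0.1315 rng 0.012 0.03 z 0.067 px [398. 282.]
n 208 jig -0.0535 0.1307 rng 0.012 0.011 z 0.0687 px [400. 377.]
t27.48 p [0.5035 0.2054 0.2153] yaw-84.9 tilt [-0.001 -0.    -1.   ] F [-0.9  0.6 -0.9] op0.0342
jig 0.0008 0.1305
```

View pics/w7.png

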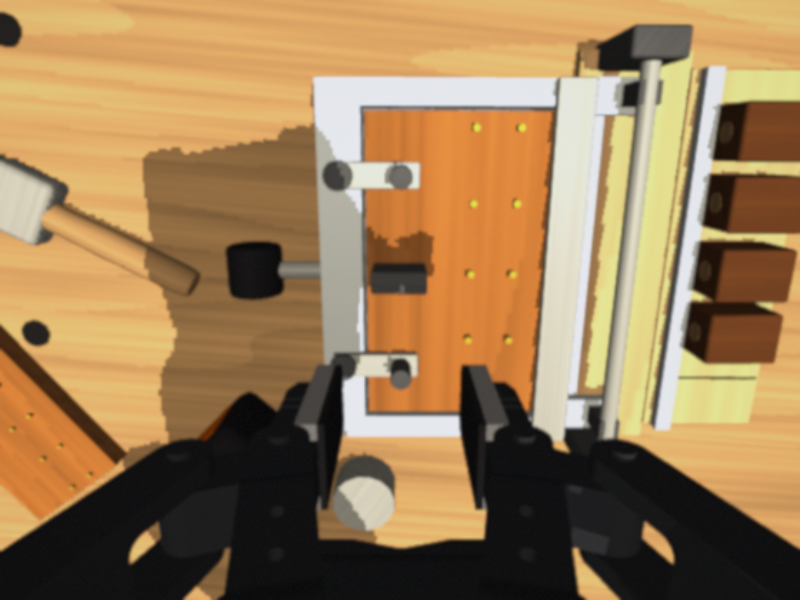

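Both latches are straight towards the hinge at (370,176) and (370,368). Their pegs are symmetric about the tab at ±54 mm, so both are on their stops. Now gripping the tab across its 30 mm length.

```bash
python3 - <<'E'
from h import *
B=jig(.001,.1312);s=lambda p,z:((p[0],p[1],z),-85)
plan([[s(B,.10),s(B,.065)]])
E
```

```text
0 d [ 0.002 -0.004  0.576] r [0.    0.003 0.003] rows>=1.8
0 d [ 0.002 -0.004  0.751] r [0.    0.003 0.003] rows>=0.6
```

Request:
play_rows([
  {"rx":0,"ry":0.003,"rz":0,"dx":0.002,"dy":-0.003,"dz":0.3,"claw":-0.2},
  {"rx":0,"ry":0.003,"rz":0,"dx":0.002,"dy":-0.003,"dz":0.5,"claw":-0.2},
  {"rx":0,"ry":0.003,"rz":0,"dx":0.002,"dy":-0.003,"dz":0.65,"claw":-0.2},
  {"rx":0,"ry":0.003,"rz":0,"dx":0.002,"dy":-0.003,"dz":0.74,"claw":-0.2},
  {"rx":0,"ry":0.003,"rz":0,"dx":0.002,"dy":-0.003,"dz":0.74,"claw":0.6},
  {"rx":0,"ry":0.003,"rz":0,"dx":0.002,"dy":-0.003,"dz":0.74,"claw":0.6},
  {"rx":0,"ry":0.003,"rz":0,"dx":0.002,"dy":-0.003,"dz":0.74,"claw":0.6},
  {"rx":0,"ry":0.003,"rz":0,"dx":0.002,"dy":-0.003,"dz":0.74,"claw":0.6},
], force=60)

```text
t: 28.48
tcp_pos: [0.5046, 0.2064, 0.0682]
ee_rot: [0.999, 0.044, 0.001, -0.0]
wrist_force: [0.1, 0.0, -2.6]
opening: 0.0286
```

Request:
play_rows([
  {"rx":0,"ry":0,"rz":0,"dx":0,"dy":0,"dz":-0.005,"claw":0.6},
  {"rx":0,"ry":0,"rz":0,"dx":0,"dy":0,"dz":-0.01,"claw":0.6},
])

```text
t: 28.72
tcp_pos: [0.5046, 0.2063, 0.0698]
ee_rot: [0.999, 0.044, 0.001, -0.0]
wrist_force: [3.2, -0.4, -16.0]
opening: 0.0283
```

```bash
python3 jp.py
```

```text
t28.73 p [0.5046 0.2063 0.0698] yaw-84.9 tilt [ 0.001  0.    -1.   ] F [  3.2  -0.4 -16. ] op0.0283
jig 0.002 0.1313
```

Request:
play_rows([
  {"rx":0,"ry":0,"rz":0,"dx":0,"dy":0,"dz":-0.005,"claw":0.6},
  {"rx":0,"ry":0,"rz":0,"dx":0,"dy":0,"dz":-0.005,"claw":0.6},
])

```text
t: 28.98
tcp_pos: [0.5046, 0.2062, 0.0706]
ee_rot: [0.999, 0.044, 0.001, -0.0]
wrist_force: [2.5, 0.7, -17.2]
opening: 0.0281
```

```bash
python3 jp.py
```

```text
t28.98 p [0.5046 0.2062 0.0706] yaw-84.9 tilt [ 0.001  0.    -1.   ] F [  2.5   0.7 -17.2] op0.0281
jig 0.002 0.1313
```

Request:
play_rows([
  {"rx":0,"ry":0,"rz":0,"dx":-0.004,"dy":0,"dz":-0.006,"claw":0.6},
  {"rx":0,"ry":0,"rz":0,"dx":-0.004,"dy":0,"dz":-0.01,"claw":0.6},
  {"rx":0,"ry":0,"rz":0,"dx":-0.004,"dy":0,"dz":-0.01,"claw":0.6},
  {"rx":0,"ry":0,"rz":0,"dx":-0.004,"dy":0,"dz":-0.01,"claw":0.6},
])

```text
t: 29.48
tcp_pos: [0.5042, 0.206, 0.0727]
ee_rot: [0.999, 0.044, 0.001, -0.0]
wrist_force: [5.7, -1.4, -18.1]
opening: 0.0282
```

Request:
play_rows([
  {"rx":0,"ry":0,"rz":0,"dx":0,"dy":0,"dz":0.01,"claw":0.6},
  {"rx":0,"ry":0,"rz":0,"dx":0,"dy":0,"dz":0.022,"claw":0.6},
  {"rx":0,"ry":0,"rz":0,"dx":0,"dy":0,"dz":0.022,"claw":0.6},
])

```text
t: 29.85
tcp_pos: [0.5038, 0.2062, 0.0686]
ee_rot: [0.999, 0.044, 0.001, -0.0]
wrist_force: [-0.5, 0.2, 1.7]
opening: 0.0281
```

```bash
python3 jp.py
```

```text
t29.85 p [0.5038 0.2062 0.0686] yaw-84.9 tilt [ 0.002  0.    -1.   ] F [-0.5  0.2  1.7] op0.0281
jig 0.0013 0.1313
```

Request:
play_rows([
  {"rx":0,"ry":0,"rz":0,"dx":0,"dy":0,"dz":0,"claw":0.0},
  {"rx":0,"ry":0,"rz":0,"dx":0,"dy":0,"dz":0,"claw":0.0},
  {"rx":0,"ry":0,"rz":0,"dx":0,"dy":0,"dz":-0.2,"claw":0.0},
  {"rx":0,"ry":0,"rz":0,"dx":0,"dy":0,"dz":-0.5,"claw":0.0},
  {"rx":0,"ry":0,"rz":0,"dx":0,"dy":0,"dz":-0.75,"claw":0.0},
  {"rx":0,"ry":0,"rz":0,"dx":0,"dy":0,"dz":-0.75,"claw":0.0},
  {"rx":0,"ry":0,"rz":0,"dx":0,"dy":0,"dz":-0.75,"claw":0.0},
])

```text
t: 30.72
tcp_pos: [0.5034, 0.2062, 0.2181]
ee_rot: [0.999, 0.044, 0.001, -0.0]
wrist_force: [-0.4, -0.7, -0.3]
opening: 0.0427
```

```bash
python3 pegs.py; python3 - <<'E'
from meas import *
print(get_obs()["qpos"].round(3))
cm=camera_model("wrist");im,d=get_image("wrist");c=cloud(cm,d)
T=R.from_quat(get_obs()["ee_rot"]).as_matrix()
k=(d>0)&(c[...,2]>.040)&(c[...,2]<.056);k[:,230:]=False;k[:150]=False;k[220:]=False
z=c[k]+T[:,1]*.0027;w=z[:,:2]-J0;a=np.radians(JA);jx=w[:,0]*np.cos(a)+w[:,1]*np.sin(a);jy=-w[:,0]*np.sin(a)+w[:,1]*np.cos(a)
s=jy>.19;print("knob jig",k.sum(),np.percentile(jx[s],[2,50,98]).round(4),np.percentile(jy[s],[2,50,98]).round(4),z[:,2].max())
B=jig(.001,.2155);s=lambda p,z,y:((p[0],p[1],z),y)
for y in (-42,-128): plan([[s(B,.15,y)]])
E
```

```text
t30.73 p [0.5034 0.2062 0.2181] yaw-84.9 tilt [ 0.001  0.    -1.   ] F [-0.4 -0.7 -0.3] op0.0427
n 216 jig 0.0553 0.1304 rng 0.011 0.012 z 0.0691 px [403. 177.]
n 633 jig 0.0011 0.1316 rng 0.012 0.03 z 0.067 px [400. 280.]
n 206 jig -0.0537 0.1308 rng 0.012 0.011 z 0.0689 px [402. 376.]
[-0.573  0.713  0.239  1.648 -0.216  0.806 -1.723]
knob jig 1566 [-0.0133  0.0016  0.0152] [0.2023 0.2141 0.2297] 0.051997204281545924
0 d [ 0.002 -0.422  0.337] r [ 1.000e-03  0.000e+00 -1.498e+00] rows>=4.0
0 d [ 0.002 -0.422  0.337] r [ 1.000e-03 -0.000e+00  1.504e+00] rows>=4.0
```

Readings are consistent: latches closed and the cassette back in place after an 18 N tug, so the latches hold. Next, turn the hand 90° above the knob so the pads take its flat ends.

Request:
play_rows([
  {"rx":0,"ry":0,"rz":-1.0,"dx":0,"dy":-0.42,"dz":0.34,"claw":-0.2},
  {"rx":0,"ry":0,"rz":-1.0,"dx":0,"dy":-0.42,"dz":0.34,"claw":-0.2},
  {"rx":0,"ry":0,"rz":-1.0,"dx":0,"dy":-0.42,"dz":0.34,"claw":-0.2},
  {"rx":0,"ry":0,"rz":-1.0,"dx":0,"dy":-0.42,"dz":0.34,"claw":-0.2},
])

```text
t: 31.32
tcp_pos: [0.496, 0.2895, 0.1495]
ee_rot: [0.957, 0.29, -0.0, 0.0]
wrist_force: [0.0, -0.8, 0.7]
opening: 0.0515
```

Request:
play_rows([
  {"rx":0,"ry":0,"rz":-1.0,"dx":0,"dy":0,"dz":0,"claw":-0.2},
  {"rx":0,"ry":0,"rz":-1.0,"dx":0,"dy":0,"dz":0,"claw":-0.2},
  {"rx":0,"ry":0,"rz":-1.0,"dx":0,"dy":0,"dz":0,"claw":-0.2},
  {"rx":0,"ry":0,"rz":-1.0,"dx":0,"dy":0,"dz":0,"claw":-0.2},
])

```text
t: 31.82
tcp_pos: [0.4964, 0.2893, 0.1504]
ee_rot: [0.857, 0.516, 0.001, 0.0]
wrist_force: [0.5, -0.5, 0.3]
opening: 0.0515
```

Request:
play_rows([
  {"rx":0,"ry":0,"rz":-1.0,"dx":0,"dy":0,"dz":0,"claw":-0.2},
  {"rx":0,"ry":0,"rz":-1.0,"dx":0,"dy":0,"dz":0,"claw":-0.2},
  {"rx":0,"ry":0,"rz":-1.0,"dx":0,"dy":0,"dz":0,"claw":-0.2},
  {"rx":0,"ry":0,"rz":-1.0,"dx":0,"dy":0,"dz":0,"claw":-0.2},
])

```text
t: 32.33
tcp_pos: [0.4963, 0.2895, 0.1503]
ee_rot: [0.703, 0.712, 0.0, 0.0]
wrist_force: [-0.0, 0.2, 0.1]
opening: 0.0512
```

```bash
python3 jp.py; python3 - <<'E'
from h import *
B=jig(.001,.2155);plan([[((B[0],B[1],.09),5),((B[0],B[1],.034),5)]]);print(get_obs()["qpos"].round(2))
im,d=get_image("wrist");cv2.imwrite("pics/w8.png",cv2.resize(im,(800,600)))
E
```

```text
t32.33 p [0.4963 0.2895 0.1503] yaw0.7 tilt [ 0.001  0.    -1.   ] F [-0.   0.2  0.1] op0.0512
jig 0.001 0.2149
0 d [ 0.003 -0.     0.302] r [ 0.002 -0.    -0.149] rows>=1.0
0 d [ 0.003 -0.001  0.582] r [ 0.002 -0.    -0.149] rows>=0.9
[-0.49  0.84 -0.2   1.6   0.22  0.73 -0.77]
```

View pics/w8.png

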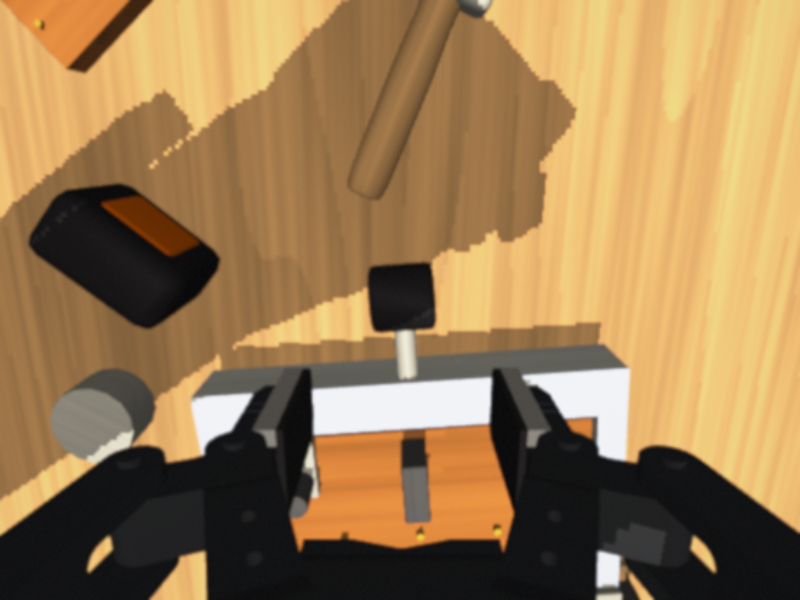

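The knob is centred between the fingers at (401,296), with the brush handle and tape clear.

Request:
play_rows([
  {"rx":0,"ry":0,"rz":-0.15,"dx":0.003,"dy":0,"dz":0.2,"claw":-0.2},
  {"rx":0,"ry":0,"rz":-0.15,"dx":0.003,"dy":0,"dz":0.4,"claw":-0.2},
  {"rx":0,"ry":0,"rz":-0.15,"dx":0.003,"dy":0,"dz":0.55,"claw":-0.2},
  {"rx":0,"ry":0,"rz":-0.15,"dx":0.003,"dy":0,"dz":0.585,"claw":-0.2},
  {"rx":0,"ry":0,"rz":-0.15,"dx":0.003,"dy":0,"dz":0.585,"claw":0.7},
  {"rx":0,"ry":0,"rz":-0.15,"dx":0.003,"dy":0,"dz":0.585,"claw":0.7},
  {"rx":0,"ry":0,"rz":-0.15,"dx":0.003,"dy":0,"dz":0.585,"claw":0.7},
  {"rx":0,"ry":0,"rz":-0.15,"dx":0.003,"dy":0,"dz":0.585,"claw":0.7},
], force=50)

```text
t: 33.38
tcp_pos: [0.4967, 0.2907, 0.0341]
ee_rot: [0.674, 0.739, 0.001, 0.001]
wrist_force: [-0.5, 0.4, 7.3]
opening: 0.0294
```

```bash
python3 jp.py; python3 - <<'E'
from h import *
o=get_obs();p=o["tcp_pos"];T=R.from_quat(o["ee_rot"]).as_matrix()
H=jig(.001,0,.045); r=.2152; t0=np.arctan2(-.010,.215)
# arc offsets in fixed tool axes (tool x=jig +y, tool z=down)
for g in (0,5,10,15,20,25,30,40,50,60,70,80,90,100,110,120,130,140,150,160,170,175,180):
    t=np.radians(g)+t0; y=r*np.cos(t);z=.045+r*np.sin(t)
    print(g,"x %.3f"%((y-.215)/.2),"z %.3f"%(-(z-.035)/.2))
E
```

```text
t33.38 p [0.4967 0.2907 0.0341] yaw5.3 tilt [ 0.002  0.001 -1.   ] F [-0.5  0.4  7.3] op0.0294
jig 0.0016 0.2161
0 x -0.000 z -0.000
5 x 0.000 z -0.094
10 x -0.008 z -0.187
15 x -0.024 z -0.280
20 x -0.048 z -0.371
25 x -0.080 z -0.459
30 x -0.119 z -0.544
40 x -0.219 z -0.703
50 x -0.346 z -0.841
60 x -0.494 z -0.956
70 x -0.660 z -1.043
80 x -0.839 z -1.100
90 x -1.025 z -1.125
100 x -1.212 z -1.117
110 x -1.396 z -1.077
120 x -1.569 z -1.006
130 x -1.728 z -0.906
140 x -1.866 z -0.779
150 x -1.981 z -0.631
160 x -2.068 z -0.465
170 x -2.125 z -0.286
175 x -2.141 z -0.193
180 x -2.150 z -0.100
```

Request:
play_rows([
  {"rx":0,"ry":0,"rz":0,"dx":0,"dy":0,"dz":-0.045,"claw":0.7},
  {"rx":0,"ry":0,"rz":0,"dx":0,"dy":0,"dz":-0.094,"claw":0.7},
  {"rx":0,"ry":0,"rz":0,"dx":-0.008,"dy":0,"dz":-0.187,"claw":0.7},
  {"rx":0,"ry":0,"rz":0,"dx":-0.024,"dy":0,"dz":-0.28,"claw":0.7},
  {"rx":0,"ry":0,"rz":0,"dx":-0.048,"dy":0,"dz":-0.371,"claw":0.7},
  {"rx":0,"ry":0,"rz":0,"dx":-0.08,"dy":0,"dz":-0.459,"claw":0.7},
  {"rx":0,"ry":0,"rz":0,"dx":-0.119,"dy":0,"dz":-0.544,"claw":0.7},
])

```text
t: 34.25
tcp_pos: [0.4988, 0.266, 0.1425]
ee_rot: [0.674, 0.739, 0.0, 0.001]
wrist_force: [7.4, -2.9, -16.0]
opening: 0.029
```

```bash
python3 jp.py
```

```text
t34.25 p [0.4988 0.266  0.1425] yaw5.3 tilt [ 0.002 -0.    -1.   ] F [  7.4  -2.9 -16. ] op0.0290
jig 0.0015 0.1913
```

Request:
play_rows([
  {"rx":0,"ry":0,"rz":0,"dx":-0.047,"dy":0,"dz":-0.082,"claw":0.7},
  {"rx":0,"ry":0,"rz":0,"dx":-0.1,"dy":0,"dz":-0.159,"claw":0.7},
  {"rx":0,"ry":0,"rz":0,"dx":-0.161,"dy":0,"dz":-0.231,"claw":0.7},
  {"rx":0,"ry":0,"rz":0,"dx":-0.227,"dy":0,"dz":-0.297,"claw":0.7},
  {"rx":0,"ry":0,"rz":0,"dx":-0.299,"dy":0,"dz":-0.358,"claw":0.7},
  {"rx":0,"ry":0,"rz":0,"dx":-0.375,"dy":0,"dz":-0.412,"claw":0.7},
  {"rx":0,"ry":0,"rz":0,"dx":-0.457,"dy":0,"dz":-0.459,"claw":0.7},
  {"rx":0,"ry":0,"rz":0,"dx":-0.541,"dy":0,"dz":-0.499,"claw":0.7},
])

```text
t: 35.25
tcp_pos: [0.508, 0.1583, 0.2425]
ee_rot: [0.673, 0.739, 0.001, 0.0]
wrist_force: [1.8, 3.9, -15.7]
opening: 0.0291
```

```bash
cat >> jp.py <<'E'
y=(-w[0]*np.sin(a)+w[1]*np.cos(a));z=o[2]-.044
print("r %.4f carrier deg %.1f"%(np.hypot(y,z),np.degrees(np.arctan2(z,y))+2.66))
E
python3 jp.py; python3 - <<'E'
import numpy as np
r=.2152;t0=np.arctan2(-.01,.215)
f=lambda g:(r*np.cos(np.radians(g)+t0),.045+r*np.sin(np.radians(g)+t0))
for b,L in((70,range(75,111,5)),(110,range(115,151,5)),(150,(155,160,165,170,173,176,178,180,181))):
    for g in L: print(b,g,"x %.3f z %.3f"%((f(g)[0]-f(b)[0])/.2,-(f(g)[1]-f(b)[1])/.2))
E
```

```text
t35.25 p [0.508  0.1583 0.2425] yaw5.4 tilt [ 0.001  0.001 -1.   ] F [  1.8   3.9 -15.7] op0.0291
jig 0.0013 0.0832
r 0.2153 carrier deg 69.9
70 75 x -0.088 z -0.032
70 80 x -0.179 z -0.057
70 85 x -0.271 z -0.073
70 90 x -0.365 z -0.082
70 95 x -0.458 z -0.082
70 100 x -0.552 z -0.074
70 105 x -0.644 z -0.058
70 110 x -0.735 z -0.034
110 115 x -0.088 z 0.032
110 120 x -0.173 z 0.071
110 125 x -0.255 z 0.118
110 130 x -0.332 z 0.172
110 135 x -0.404 z 0.232
110 140 x -0.471 z 0.298
110 145 x -0.531 z 0.370
110 150 x -0.585 z 0.446
150 155 x -0.047 z 0.081
150 160 x -0.087 z 0.166
150 165 x -0.119 z 0.254
150 170 x -0.144 z 0.345
150 173 x -0.155 z 0.400
150 176 x -0.163 z 0.456
150 178 x -0.167 z 0.493
150 180 x -0.169 z 0.531
150 181 x -0.170 z 0.549
```

```bash
python3 - <<'E'
from meas import *
cm=camera_model("scene");im,d=get_image("scene");a=np.radians(JA)
c=proj(cm,jig(0,-.06,.05)).astype(int);print(c)
cr=im[c[1]-80:c[1]+80,c[0]-107:c[0]+107];cv2.imwrite("pics/s9.png",cv2.resize(cr,(800,598),interpolation=cv2.INTER_CUBIC))
E
```

```text
[274 216]
```

View pics/s9.png

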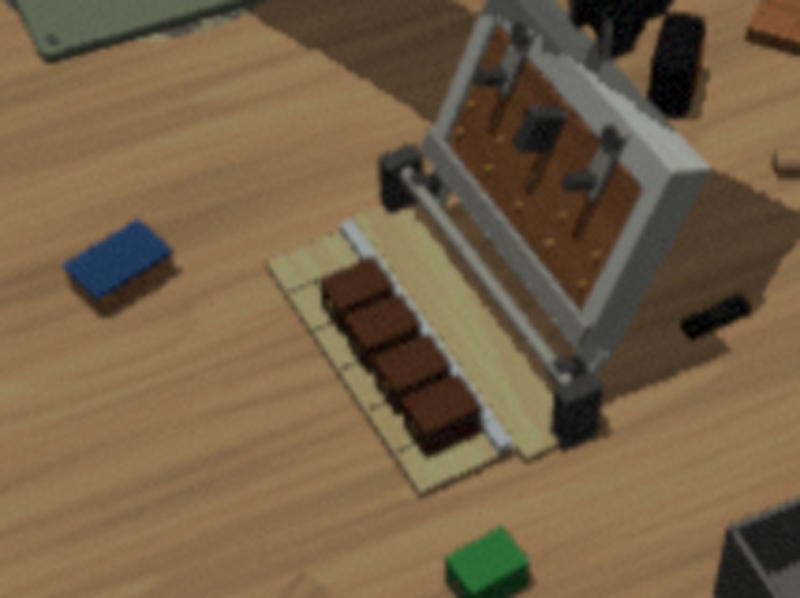

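The blocks stand in their row against the fence at (360–440, 290–410). The latches are closed over the cassette and the carrier is at 70°. Continuing over.

Request:
play_rows([
  {"rx":0,"ry":0,"rz":0,"dx":-0.088,"dy":0,"dz":-0.032,"claw":0.7},
  {"rx":0,"ry":0,"rz":0,"dx":-0.179,"dy":0,"dz":-0.057,"claw":0.7},
  {"rx":0,"ry":0,"rz":0,"dx":-0.271,"dy":0,"dz":-0.073,"claw":0.7},
  {"rx":0,"ry":0,"rz":0,"dx":-0.365,"dy":0,"dz":-0.082,"claw":0.7},
  {"rx":0,"ry":0,"rz":0,"dx":-0.458,"dy":0,"dz":-0.082,"claw":0.7},
  {"rx":0,"ry":0,"rz":0,"dx":-0.552,"dy":0,"dz":-0.074,"claw":0.7},
  {"rx":0,"ry":0,"rz":0,"dx":-0.644,"dy":0,"dz":-0.058,"claw":0.7},
  {"rx":0,"ry":0,"rz":0,"dx":-0.735,"dy":0,"dz":-0.034,"claw":0.7},
])

```text
t: 36.3
tcp_pos: [0.5206, 0.0123, 0.2493]
ee_rot: [0.673, 0.74, -0.0, -0.001]
wrist_force: [-10.0, 6.8, -1.4]
opening: 0.0289
```

```bash
python3 jp.py
```

```text
t36.30 p [0.5206 0.0123 0.2493] yaw5.4 tilt [-0.001  0.001 -1.   ] F [-10.    6.8  -1.4] op0.0289
jig 0.0011 -0.0633
r 0.2148 carrier deg 109.8
```

Request:
play_rows([
  {"rx":0,"ry":0,"rz":0,"dx":-0.088,"dy":-0.002,"dz":0.032,"claw":0.7},
  {"rx":0,"ry":0,"rz":0,"dx":-0.173,"dy":-0.004,"dz":0.071,"claw":0.7},
  {"rx":0,"ry":0,"rz":0,"dx":-0.255,"dy":-0.004,"dz":0.118,"claw":0.7},
  {"rx":0,"ry":0,"rz":0,"dx":-0.332,"dy":-0.004,"dz":0.172,"claw":0.7},
  {"rx":0,"ry":0,"rz":0,"dx":-0.404,"dy":-0.004,"dz":0.232,"claw":0.7},
  {"rx":0,"ry":0,"rz":0,"dx":-0.471,"dy":-0.004,"dz":0.298,"claw":0.7},
  {"rx":0,"ry":0,"rz":0,"dx":-0.531,"dy":-0.004,"dz":0.37,"claw":0.7},
  {"rx":0,"ry":0,"rz":0,"dx":-0.585,"dy":-0.004,"dz":0.446,"claw":0.7},
])

```text
t: 37.3
tcp_pos: [0.5306, -0.1053, 0.1596]
ee_rot: [0.674, 0.739, -0.001, -0.0]
wrist_force: [-10.5, -1.9, 6.7]
opening: 0.029
```

```bash
python3 jp.py
```

```text
t37.30 p [ 0.5306 -0.1053  0.1596] yaw5.3 tilt [-0.002 -0.001 -1.   ] F [-10.5  -1.9   6.7] op0.0290
jig 0.0007 -0.1814
r 0.2151 carrier deg 150.1
```

Request:
play_rows([
  {"rx":0,"ry":0,"rz":0,"dx":-0.024,"dy":-0.002,"dz":0.04,"claw":0.7},
  {"rx":0,"ry":0,"rz":0,"dx":-0.047,"dy":-0.004,"dz":0.081,"claw":0.7},
  {"rx":0,"ry":0,"rz":0,"dx":-0.067,"dy":-0.004,"dz":0.123,"claw":0.7},
  {"rx":0,"ry":0,"rz":0,"dx":-0.087,"dy":-0.004,"dz":0.166,"claw":0.7},
  {"rx":0,"ry":0,"rz":0,"dx":-0.103,"dy":-0.004,"dz":0.21,"claw":0.7},
  {"rx":0,"ry":0,"rz":0,"dx":-0.119,"dy":-0.004,"dz":0.254,"claw":0.7},
  {"rx":0,"ry":0,"rz":0,"dx":-0.132,"dy":-0.004,"dz":0.299,"claw":0.7},
  {"rx":0,"ry":0,"rz":0,"dx":-0.144,"dy":-0.004,"dz":0.345,"claw":0.7},
])

```text
t: 38.3
tcp_pos: [0.533, -0.1339, 0.0908]
ee_rot: [0.674, 0.739, -0.001, 0.0]
wrist_force: [-7.3, 2.6, 2.8]
opening: 0.0293
```

```bash
python3 jp.py
```

```text
t38.30 p [ 0.533  -0.1339  0.0908] yaw5.3 tilt [-0.001 -0.001 -1.   ] F [-7.3  2.6  2.8] op0.0293
jig 0.0007 -0.2101
r 0.2152 carrier deg 170.1
```

Request:
play_rows([
  {"rx":0,"ry":0,"rz":0,"dx":-0.006,"dy":-0.002,"dz":0.027,"claw":0.7},
  {"rx":0,"ry":0,"rz":0,"dx":-0.011,"dy":-0.002,"dz":0.055,"claw":0.7},
  {"rx":0,"ry":0,"rz":0,"dx":-0.015,"dy":-0.002,"dz":0.083,"claw":0.7},
  {"rx":0,"ry":0,"rz":0,"dx":-0.019,"dy":-0.002,"dz":0.111,"claw":0.7},
  {"rx":0,"ry":0,"rz":0,"dx":-0.021,"dy":-0.002,"dz":0.13,"claw":0.7},
  {"rx":0,"ry":0,"rz":0,"dx":-0.023,"dy":-0.002,"dz":0.148,"claw":0.7},
  {"rx":0,"ry":0,"rz":0,"dx":-0.024,"dy":-0.002,"dz":0.167,"claw":0.7},
  {"rx":0,"ry":0,"rz":0,"dx":-0.025,"dy":-0.002,"dz":0.18,"claw":0.7},
])

```text
t: 39.3
tcp_pos: [0.5334, -0.1389, 0.055]
ee_rot: [0.674, 0.739, -0.0, 0.0]
wrist_force: [-7.8, 1.9, 2.6]
opening: 0.0292
```

```bash
python3 jp.py
```

```text
t39.30 p [ 0.5334 -0.1389  0.055 ] yaw5.3 tilt [-0.    -0.001 -1.   ] F [-7.8  1.9  2.6] op0.0292
jig 0.0006 -0.2151
r 0.2154 carrier deg 179.7
```

Press on gently until the stop shows in the force.

Request:
play_rows([
  {"rx":0,"ry":0,"rz":0,"dx":0,"dy":0,"dz":0.005,"claw":0.7},
  {"rx":0,"ry":0,"rz":0,"dx":0,"dy":0,"dz":0.01,"claw":0.7},
  {"rx":0,"ry":0,"rz":0,"dx":0,"dy":0,"dz":0.012,"claw":0.7},
])

```text
t: 39.67
tcp_pos: [0.5334, -0.1391, 0.0527]
ee_rot: [0.674, 0.739, -0.001, 0.0]
wrist_force: [-5.4, -4.2, 4.0]
opening: 0.0292
```

```bash
python3 jp.py
```

```text
t39.67 p [ 0.5334 -0.1391  0.0527] yaw5.3 tilt [-0.    -0.001 -1.   ] F [-5.4 -4.2  4. ] op0.0292
jig 0.0006 -0.2153
r 0.2154 carrier deg 180.3
```

Request:
play_rows([
  {"rx":0,"ry":0,"rz":0,"dx":0,"dy":0,"dz":0.004,"claw":0.7},
  {"rx":0,"ry":0,"rz":0,"dx":0,"dy":0,"dz":0.008,"claw":0.7},
  {"rx":0,"ry":0,"rz":0,"dx":0,"dy":0,"dz":0.01,"claw":0.7},
])

```text
t: 40.05
tcp_pos: [0.5334, -0.1391, 0.0507]
ee_rot: [0.674, 0.739, -0.001, 0.0]
wrist_force: [-5.9, -4.8, 2.4]
opening: 0.0293
```

```bash
python3 jp.py
```

```text
t40.05 p [ 0.5334 -0.1391  0.0507] yaw5.3 tilt [-0.    -0.001 -1.   ] F [-5.9 -4.8  2.4] op0.0293
jig 0.0006 -0.2152
r 0.2154 carrier deg 180.9
```

Request:
play_rows([
  {"rx":0,"ry":0,"rz":0,"dx":0,"dy":0,"dz":0.005,"claw":0.7},
  {"rx":0,"ry":0,"rz":0,"dx":0,"dy":0,"dz":0.01,"claw":0.7},
  {"rx":0,"ry":0,"rz":0,"dx":0,"dy":0,"dz":0.015,"claw":0.7},
  {"rx":0,"ry":0,"rz":0,"dx":0,"dy":0,"dz":0.015,"claw":0.7},
])

```text
t: 40.55
tcp_pos: [0.5334, -0.1391, 0.0476]
ee_rot: [0.674, 0.739, -0.001, 0.0]
wrist_force: [-4.8, -4.0, -0.6]
opening: 0.029
```

```bash
python3 jp.py; python3 - <<'E'
from h import *
cm=camera_model("scene");im,d=get_image("scene")
c=proj(cm,jig(0,-.10,.05)).astype(int)
cr=im[c[1]-70:c[1]+70,c[0]-93:c[0]+93];cv2.imwrite("pics/s10.png",cv2.resize(cr,(800,602),interpolation=cv2.INTER_CUBIC)[:600])
E
```

```text
t40.55 p [ 0.5334 -0.1391  0.0476] yaw5.3 tilt [-0.    -0.001 -1.   ] F [-4.8 -4.  -0.6] op0.0290
jig 0.0006 -0.2153
r 0.2153 carrier deg 181.7
```

View pics/s10.png

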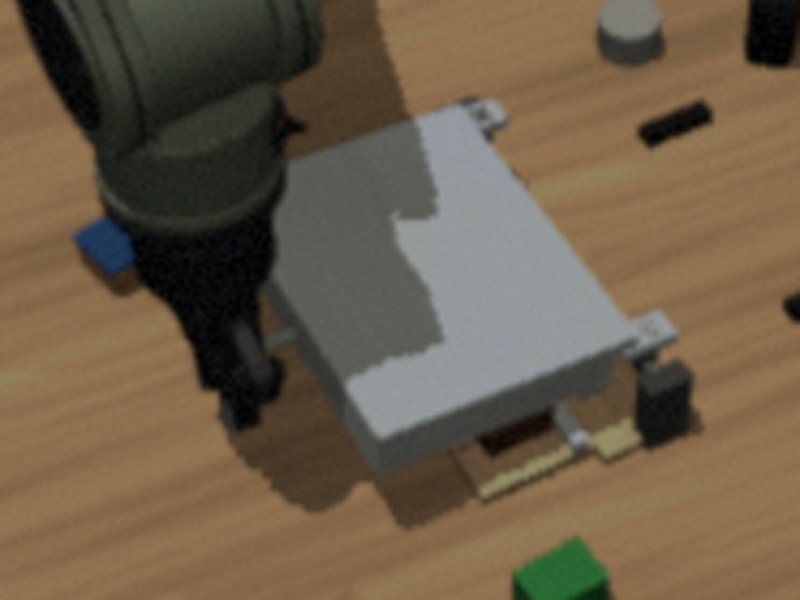

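```bash
cat > pl.py <<'E'
from h import *
a=np.radians(JA)
for n in ("scene","top"):
    cm=camera_model(n);im,d=get_image(n);c=cloud(cm,d);w=c[...,:2]-J0
    jx=w[...,0]*np.cos(a)+w[...,1]*np.sin(a);jy=-w[...,0]*np.sin(a)+w[...,1]*np.cos(a)
    m=(d>0)&(jy<-.035)&(jy>-.155)&(np.abs(jx)<.09)&(c[...,2]>.06)&(c[...,2]<.10)
    if m.sum()<50: print(n,m.sum());continue
    A=np.c_[jx[m],jy[m],np.ones(m.sum())];z=c[...,2][m]
    for _ in range(4):
        s=np.linalg.lstsq(A,z,rcond=None)[0];k=np.abs(A@s-z)<.004;A,z=A[k],z[k]
    # bench reference plane tilt near by
    b=(d>0)&(np.abs(c[...,2])<.02)&(((jy<-.18)&(jy>-.35))|((jy>.03)&(jy<.3)))&(np.abs(jx)<.2)
    B=np.c_[jx[b],jy[b],np.ones(b.sum())];zb=c[...,2][b]
    for _ in range(4):
        sb=np.linalg.lstsq(B,zb,rcond=None)[0];k=np.abs(B@sb-zb)<.004;B,zb=B[k],zb[k]
    print(n,len(z),"slope x,y deg",np.degrees(s[:2]).round(2),"z(-.1) %.4f"%(s[2]-.1*s[1]),"bench slope",np.degrees(sb[:2]).round(2),"z %.4f"%(sb[2]-.1*sb[1]))
E
python3 pl.py
```

```text
scene 2526 slope x,y deg [ 0.03 -4.16] z(-.1) 0.0876 bench slope [-0.04  0.04] z 0.0008
top 1760 slope x,y deg [ 0.01 -4.47] z(-.1) 0.0876 bench slope [ 0.07 -0.09] z 0.0013
```

The view shows the carrier over the row, but a plane fit to its back in both cameras puts it about 4.3° short of lying flat. The pads have slid down the knob, so I'll regrip at the knob's real height.

Request:
play_rows([
  {"rx":0,"ry":0,"rz":0,"dx":0,"dy":0,"dz":0,"claw":0.0},
  {"rx":0,"ry":0,"rz":0,"dx":0,"dy":0,"dz":0,"claw":0.0},
  {"rx":0,"ry":0,"rz":0,"dx":0,"dy":0,"dz":-0.05,"claw":0.0},
  {"rx":0,"ry":0,"rz":0,"dx":0,"dy":0,"dz":-0.11,"claw":0.0},
  {"rx":0,"ry":0,"rz":0,"dx":0,"dy":0,"dz":-0.11,"claw":0.0},
])

```text
t: 41.32
tcp_pos: [0.5348, -0.1378, 0.0704]
ee_rot: [0.674, 0.739, 0.001, 0.001]
wrist_force: [-0.4, 0.5, -0.2]
opening: 0.0428
```

```bash
python3 jp.py; python3 pl.py; python3 - <<'E'
from h import *
cm=camera_model("wrist");im,d=get_image("wrist");cv2.imwrite("pics/w11.png",cv2.resize(im,(800,600)))
o=get_obs();T=R.from_quat(o["ee_rot"]).as_matrix();q=(cloud(cm,d)-o["tcp_pos"])@T
m=(d>0)&(np.abs(q[...,1])<.012)&(np.abs(q[...,0])<.03)&(q[...,2]<.04)&(q[...,2]>-.06)
print(m.sum(),np.percentile(q[m],[1,25,50,75,99],axis=0).round(4))
E
```

```text
t41.33 p [ 0.5348 -0.1378  0.0704] yaw5.3 tilt [ 0.003 -0.    -1.   ] F [-0.4  0.5 -0.2] op0.0428
jig 0.0021 -0.2141
r 0.2157 carrier deg 175.6
scene 2510 slope x,y deg [-0.07 -4.31] z(-.1) 0.0877 bench slope [-0.03  0.04] z 0.0008
top 1772 slope x,y deg [-0.03 -4.71] z(-.1) 0.0874 bench slope [ 0.07 -0.09] z 0.0015
8025 [[-0.0059 -0.0117 -0.0597]
 [ 0.007  -0.0059 -0.0164]
 [ 0.0127 -0.0003 -0.0147]
 [ 0.0175  0.0056 -0.0098]
 [ 0.029   0.0118  0.0009]]
```

View pics/w11.png

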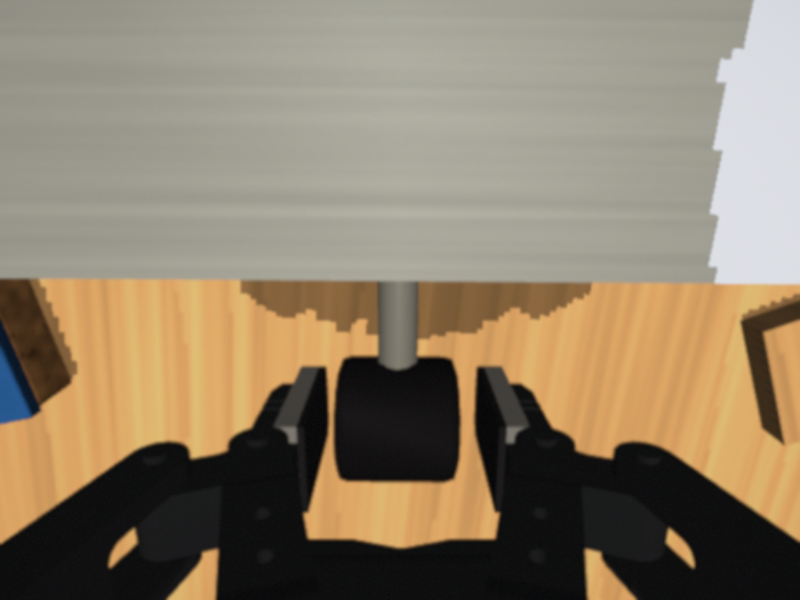

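The knob is now centred between the pads at (398,420) with its centre at TCP height. Regripping harder and finishing the turn.

Request:
play_rows([
  {"rx":0,"ry":0,"rz":0,"dx":-0.003,"dy":0,"dz":0,"claw":0.7},
  {"rx":0,"ry":0,"rz":0,"dx":-0.003,"dy":0,"dz":0,"claw":0.7},
  {"rx":0,"ry":0,"rz":0,"dx":-0.003,"dy":0,"dz":0,"claw":0.7},
  {"rx":0,"ry":0,"rz":0,"dx":-0.003,"dy":0,"dz":0.01,"claw":0.7},
  {"rx":0,"ry":0,"rz":0,"dx":-0.004,"dy":0,"dz":0.02,"claw":0.7},
  {"rx":0,"ry":0,"rz":0,"dx":-0.004,"dy":0,"dz":0.03,"claw":0.7},
  {"rx":0,"ry":0,"rz":0,"dx":-0.005,"dy":0,"dz":0.04,"claw":0.7},
], force=90)

```text
t: 42.35
tcp_pos: [0.5334, -0.139, 0.0608]
ee_rot: [0.674, 0.739, -0.0, -0.0]
wrist_force: [-5.0, -1.9, 3.5]
opening: 0.0289
```

```bash
python3 jp.py; python3 pl.py
```

```text
t42.35 p [ 0.5334 -0.139   0.0608] yaw5.3 tilt [-0.001  0.    -1.   ] F [-5.  -1.9  3.5] op0.0289
jig 0.0006 -0.2152
r 0.2159 carrier deg 178.2
scene 2561 slope x,y deg [-0.03 -1.98] z(-.1) 0.0834 bench slope [-0.04  0.04] z 0.0008
top 1778 slope x,y deg [ 0.06 -2.13] z(-.1) 0.0835 bench slope [ 0.08 -0.08] z 0.0013
```

Request:
play_rows([
  {"rx":0,"ry":0,"rz":0,"dx":0,"dy":0,"dz":0.01,"claw":0.7},
  {"rx":0,"ry":0,"rz":0,"dx":0,"dy":0,"dz":0.02,"claw":0.7},
  {"rx":0,"ry":0,"rz":0,"dx":0,"dy":0,"dz":0.028,"claw":0.7},
  {"rx":0,"ry":0,"rz":0,"dx":0,"dy":0,"dz":0.034,"claw":0.7},
  {"rx":0,"ry":0,"rz":0,"dx":0,"dy":0,"dz":0.034,"claw":0.7},
])

```text
t: 43.08
tcp_pos: [0.5334, -0.1395, 0.0539]
ee_rot: [0.674, 0.739, -0.0, -0.0]
wrist_force: [-3.9, -6.0, 0.3]
opening: 0.0292
```

```bash
python3 jp.py; python3 pl.py
```

```text
t43.08 p [ 0.5334 -0.1395  0.0539] yaw5.3 tilt [-0.001 -0.001 -1.   ] F [-3.9 -6.   0.3] op0.0292
jig 0.0006 -0.2157
r 0.2159 carrier deg 180.0
scene 2596 slope x,y deg [-0.05 -0.27] z(-.1) 0.0802 bench slope [-0.03  0.04] z 0.0007
top 1690 slope x,y deg [-0.2  -0.58] z(-.1) 0.0805 bench slope [ 0.1  -0.05] z 0.0013
```

Request:
play_rows([
  {"rx":0,"ry":0,"rz":0,"dx":0,"dy":0,"dz":0.004,"claw":0.7},
  {"rx":0,"ry":0,"rz":0,"dx":0,"dy":0,"dz":0.008,"claw":0.7},
  {"rx":0,"ry":0,"rz":0,"dx":0,"dy":0,"dz":0.01,"claw":0.7},
  {"rx":0,"ry":0,"rz":0,"dx":0,"dy":0,"dz":0.01,"claw":0.7},
])

```text
t: 43.68
tcp_pos: [0.5335, -0.1396, 0.0529]
ee_rot: [0.674, 0.739, -0.0, 0.0]
wrist_force: [-9.4, -4.8, 24.0]
opening: 0.0292
```

```bash
python3 jp.py; python3 pl.py
```

```text
t43.67 p [ 0.5335 -0.1396  0.0529] yaw5.3 tilt [-0.    -0.001 -1.   ] F [-9.4 -4.8 24. ] op0.0292
jig 0.0007 -0.2157
r 0.2159 carrier deg 180.3
scene 2555 slope x,y deg [0.05 0.1 ] z(-.1) 0.0797 bench slope [-0.04  0.04] z 0.0008
top 1726 slope x,y deg [-0.07 -0.06] z(-.1) 0.0802 bench slope [ 0.02 -0.09] z 0.0015
```

The hard stop shows at 24 N and the carrier's back is level within 0.1°. Releasing and withdrawing.

Request:
play_rows([
  {"rx":0,"ry":0,"rz":0,"dx":0,"dy":0,"dz":-0.004,"claw":0.0},
  {"rx":0,"ry":0,"rz":0,"dx":0,"dy":0,"dz":-0.004,"claw":0.0},
  {"rx":0,"ry":0,"rz":0,"dx":0,"dy":0,"dz":-0.004,"claw":0.0},
  {"rx":0,"ry":0,"rz":0,"dx":0,"dy":0,"dz":-0.2,"claw":0.0},
  {"rx":0,"ry":0,"rz":0,"dx":0,"dy":0,"dz":-0.5,"claw":0.0},
  {"rx":0,"ry":0,"rz":0,"dx":-0.2,"dy":0,"dz":-0.8,"claw":0.0},
  {"rx":0,"ry":0,"rz":0,"dx":-0.6,"dy":-0.3,"dz":-1.0,"claw":0.0},
  {"rx":0,"ry":0,"rz":0,"dx":-0.8,"dy":-0.5,"dz":-1.0,"claw":0.0},
])

```text
t: 44.78
tcp_pos: [0.4734, -0.2738, 0.2445]
ee_rot: [0.673, 0.739, 0.001, 0.001]
wrist_force: [0.8, -1.8, -0.4]
opening: 0.0423
```

Request:
play_rows([
  {"rx":0,"ry":0,"rz":0,"dx":-0.2,"dy":-0.2,"dz":0,"claw":0.0},
  {"rx":0,"ry":0,"rz":0,"dx":-0.2,"dy":-0.2,"dz":0,"claw":0.0},
  {"rx":0,"ry":0,"rz":0,"dx":-0.2,"dy":-0.2,"dz":0,"claw":0.0},
])

```text
t: 45.15
tcp_pos: [0.4381, -0.3156, 0.2431]
ee_rot: [0.673, 0.739, 0.001, 0.0]
wrist_force: [0.2, -0.1, -0.7]
opening: 0.0427
```

```bash
python3 jp.py; python3 pl.py; python3 - <<'E'
from h import *
cm=camera_model("scene");im,d=get_image("scene")
c=proj(cm,jig(0,-.08,.05)).astype(int)
cr=im[c[1]-60:c[1]+90,c[0]-100:c[0]+100];cr=cv2.convertScaleAbs(cr,alpha=1.6,beta=10);cv2.imwrite("pics/s12.png",cv2.resize(cr,(800,600),interpolation=cv2.INTER_CUBIC))
E
```

```text
t45.15 p [ 0.4381 -0.3156  0.2431] yaw5.3 tilt [ 0.002  0.001 -1.   ] F [ 0.2 -0.1 -0.7] op0.0427
jig -0.1097 -0.3828
r 0.4315 carrier deg 155.2
scene 2621 slope x,y deg [0.02 0.01] z(-.1) 0.0798 bench slope [-0.05  0.04] z 0.0008
top 1747 slope x,y deg [-0.03 -0.11] z(-.1) 0.0800 bench slope [ 0.05 -0.04] z 0.0013
```

View pics/s12.png

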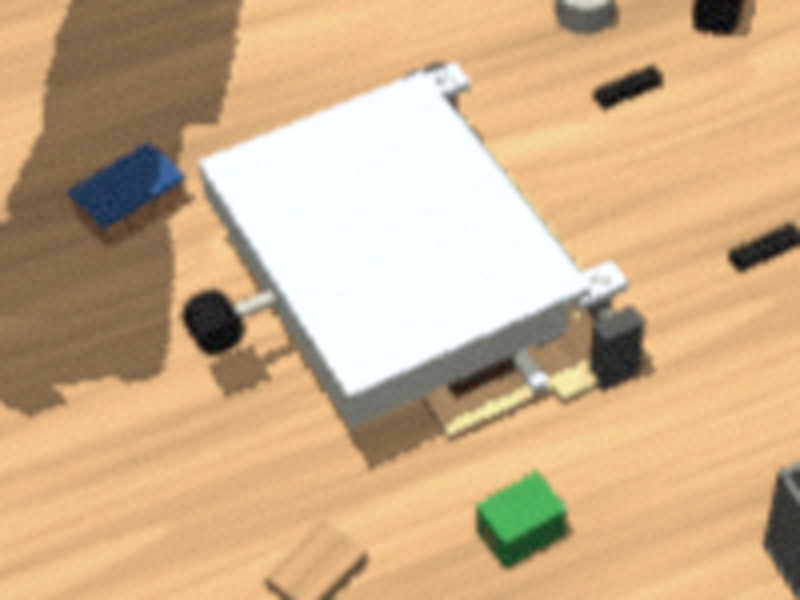

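The carrier lies level with the nearest block still in place under it at (480,378), and the arm is clear. Handing in.

```bash
python3 -c "
from rig import job_done
print(job_done())"
```

```text
the job is handed in; nothing more can be done
None
```

The job is done and handed in at about 45 s of the 210 s. The carrier lies fully over above the row of blocks with the arm clear.

- **Blocks:** all four walnut blocks are on the +80, +40, 0 and −40 lines. My last measurement had them within 2 mm of their lines, within 0.2° of square, and up to the fence.
- **Latches and tug:** both latches were swung against their stops, with the pegs at ±54 mm about the tab. I then tugged the cassette upwards by its tab, peaking at about 18 N, and the latches held. The carrier may have lifted a millimetre or two during the tug and settled back.
- **Turning over:** one check failed. The hand position read 180° or more while the carrier's back was still about 4.3° short, because the pads had slid on the knob. I regripped harder and finished slowly to the stop, where the force rose to 24 N. After release the carrier's back is level within about 0.1° in both fixed cameras.
- **Not fully checked:** after the turn only the nearest block can be seen under the carrier. I last saw all four blocks in place, with the latches closed, at 70°. I did not re-measure the other bench items, but saw none moved.

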